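Pack the slide transport case and lock its lid

ROBOT

A 6-joint arm with a two-finger parallel gripper is mounted at the origin on the work surface. World frame = base frame: x ahead of the robot, y to its left, z up, the work surface at z = 0. Lengths are in m, angles in rad, forces in N, time in s.
With the tool pointing down it reaches from about 0.225 to 0.875 m from the base axis. Payload 3.4 kg.
Tool frame: the origin (TCP) lies on the centre line of the jaws, within the pads' length; the fingertips stand 17 mm ahead of it and the grasp point (between the pads) lies 2 mm behind it (nose_length is the distance from the TCP to the fingertips, in m); z points along the fingers, y is the line along which they close (so a half turn about z gives the same grasp; the last joint's range is limited). The gripper opens to 85 mm and grips with 20 to 120 N. Pads are 22 mm wide; open, the fingers measure 114 mm over their backs; the gripper's body (76 mm by 85 mm) begins 54 mm behind the grasp point. The pads swing forward as they close: fully open they stand 13 mm farther back than shut.
Start: joints at [1.208, 0.276, 1.505, -0, 1.361, -0.121], TCP at [0.138, 0.558, 0.248] pointing down, gripper open.
Joint ranges: [-2.89, 2.89], [-0.75, 2.08], [0.22, 2.7], [-1.18, 4.32], [0.11, 2.71], [-2.7, 2.7]. Speed limits (rad/s): [2.57, 2.57, 3.14, 3.14, 3.14, 3.14].

INTERFACE

Orientations are given as a unit quaternion [w, x, y, z].
In Python, from rig import get_state, get_image, sign_off, find_in, place_of, nose_length gives the robot as it stands.
- The arm moves only by the tool apply_moves, never from a script. Its argument "deltas" is one flat list of numbers, 5 for each row, row after row: the finger opening in mm, from 0 to 85.4, then the shift along the tool's x, y, z in mm, then the turn about the tool's z in degrees. A call has 1 to 12 rows; each row is the pose to reach, as a shift and turn from the pose commanded when the call began, along the tool's axes at that moment; what a row does not reach only later rows make up. A row lasts 1/12 s, in which the tool goes at most 41.7 mm and 7.16 degrees, less where a joint would pass 70% of its speed; a pose out of reach is approached as far as the arm can. A call with a gripper value outside its range is refused whole. The fingers move at their own pace and stop on an object; "squeeze" is the grip in N (left out, the last holds). Time passes only in rows, so rows that repeat a pose let the fingers close. It gives the time, the measured TCP pose, the force, the opening and the grip force at its end, in the units of the state.
- get_state(): the state, without advancing time (a new reading comes with each control period).
- get_image(name): name is "scene" or "top"; returns a dict with "frame" (384x512x3 uint8, red, green, blue), "K" (3x3 intrinsics, pixels), "position" and "orientation" of the camera in the world. Camera axes: x right, y down, z forward; pixel columns grow to the right and rows downward; lengths in m; the calibration is good to about 2 mm. A picture is of the moment at which its call begins. There is no depth.
- sign_off(): hands the job in; it is judged then, once.
Trained networks look in a picture, given as the dict that the camera call returned (one of the last four; its "shot" number tells which), for a name from the list of things; names that differ only in an ending like _2 or _b are one class to them, and where a whole thing is asked for, a point or a joint stands for the part that bears it (a point fixed in the world has none). Each returns a list of dicts, best first, with "score" (0 to 1); they miss things now and then, are a little off and sometimes report something else, mostly with a low value. They report only what shows in the picture. A call takes as long as a camera call.
- find_in(query, picture): "point" ([column, row] in pixels, amid what is visible of it).
- place_of(query, picture): "point" ([column, row] in pixels: a listed point, or the origin of a listed thing).
The state is a dict: "clock": time; "qpos": joint angles; "qd": joint speeds; "effort": joint torques, N m; "position": TCP position; "ee_rot": TCP orientation; "contact_force": force on the tool from outside, world axes, zero at the start; "moment": the same for the moment, N m; "width": finger opening in m; "gripper_force": force on a finger pad.
Only numpy, scipy, OpenCV 4.12 (cv2) and the standard library are available. Lean on these libraries where they do the work, as an engineer would, in place of code of your own. Each camera call takes 0.05 s, during which the arm holds its last target. There are 200 camera calls.

TASK

Turn both red turnbuttons outward to unlock the slide case, open its lid fully, and lay every blue slide mailer from the bench down into an empty foam pocket, one to a pocket, leaving the mailer that is already packed in its place. When all lie fully down and nothing stands above the rim, close the lid fully and turn both turnbuttons straight back over it to lock it. Do not disturb the bottle, the tip box or the jar.

Things in the scene. Friction and masses are not known exactly. Their poses are not given: they have to be found in the camera images.
- case: open aluminium slide case fixed on the bench, 140 mm deep (x), 342 wide (y), 42 high, walls 6. Origin: centre of underside; x to the hinge side, away from the robot, y left, z up. Inside, dark foam (top 22 mm above bench) has 5 pockets, floors 6 mm above bench. A mailer seated in one stays 8 mm under the 42 mm rim; lying on the foam or on another it stands above it.
- lid (a joint): lid of the case, aluminium plate 140 x 342 x 8 mm, 0.35 kg, hinged along the far rim. 0 = shut, grows as the front edge swings up and away from the robot, 1.57 upright, stop at 1.9 rad. The hinge is stiff (0.36 N m of friction): the lid stays at any angle.
- lid_bar (a point): middle of the lid's pull bar: black, round, 10 mm thick, 90 mm long along the case's y, held by end posts 36 mm in front of the lid's front edge; 46.5 mm above the bench when shut, 176 mm from the hinge line. A finger fits between bar and lid, between the posts (74 mm apart). Its frame turns with the lid.
- lid_hinge (a point): middle of the hinge line at the far rim, 42.5 mm above the bench; the line runs along the case's y. Its frame turns with the lid.
- left_button (a joint): left (+y) red turnbutton at the case's front, on an upright pin. 0: its arm points straight back over the lid's edge and holds the lid down (locked); 1.57: arm turned outward to the left (unlocked; the lid clears it beyond 1.25). Grows anticlockwise seen from above, stops at 0 and 1.57, friction 0.06 N m, stays where left. Starts at 0 to 0.3.
- right_button (a joint): right (-y) red turnbutton at the case's front, on an upright pin. 0: its arm points straight back over the lid's edge and holds the lid down (locked); 1.57: arm turned outward to the right (unlocked; the lid clears it beyond 1.25). Grows clockwise seen from above, stops at 0 and 1.57, friction 0.06 N m, stays where left. Starts at 0 to 0.3.
- left_button_tab (a point): on the left turnbutton's pin, 78 mm above the bench, 20 mm in front of the lid's edge. Centre of the upright tab to grip: 36 mm long along this point's x (which turns with the button: the way the arm points), 14 mm thick, top 90 mm above the bench. Below it the arm, also 14 mm wide, lies 52 to 59 mm above the bench and reaches 36 mm from the pin.
- right_button_tab (a point): on the right turnbutton's pin, 78 mm above the bench, 20 mm in front of the lid's edge. Centre of the upright tab to grip: 36 mm long along this point's x (which turns with the button: the way the arm points), 14 mm thick, top 90 mm above the bench. Below it the arm, also 14 mm wide, lies 52 to 59 mm above the bench and reaches 36 mm from the pin.
- pocket0 (a point): centre of the floor of foam pocket 0 (0 is the rightmost, 4 the leftmost), 90 mm long along the case's x, 38 mm wide, 16 mm deep in the foam; pockets are 60 mm apart along y. Its axes are the case's.
- pocket1 (a point): centre of the floor of foam pocket 1 (0 is the rightmost, 4 the leftmost), 90 mm long along the case's x, 38 mm wide, 16 mm deep in the foam; pockets are 60 mm apart along y. Its axes are the case's.
- pocket2 (a point): centre of the floor of foam pocket 2 (0 is the rightmost, 4 the leftmost), 90 mm long along the case's x, 38 mm wide, 16 mm deep in the foam; pockets are 60 mm apart along y. Its axes are the case's.
- pocket3 (a point): centre of the floor of foam pocket 3 (0 is the rightmost, 4 the leftmost), 90 mm long along the case's x, 38 mm wide, 16 mm deep in the foam; pockets are 60 mm apart along y. Its axes are the case's.
- pocket4 (a point): centre of the floor of foam pocket 4 (0 is the rightmost, 4 the leftmost), 90 mm long along the case's x, 38 mm wide, 16 mm deep in the foam; pockets are 60 mm apart along y. Its axes are the case's.
- mailer1: slide mailer waiting on the bench: blue block with a white cap at one end, 80 x 28 x 28 mm, about 50 g. Origin: its centre, 14 mm above what it lies on; x along its length towards the cap, z up at the start. Which way round, or on which of its four long sides, it is packed does not matter. Three or four of mailer1 to mailer4 exist in a run.
- mailer2: slide mailer waiting on the bench: blue block with a white cap at one end, 80 x 28 x 28 mm, about 50 g. Origin: its centre, 14 mm above what it lies on; x along its length towards the cap, z up at the start. Which way round, or on which of its four long sides, it is packed does not matter. Three or four of mailer1 to mailer4 exist in a run.
- mailer3: slide mailer waiting on the bench: blue block with a white cap at one end, 80 x 28 x 28 mm, about 50 g. Origin: its centre, 14 mm above what it lies on; x along its length towards the cap, z up at the start. Which way round, or on which of its four long sides, it is packed does not matter. Three or four of mailer1 to mailer4 exist in a run.
- mailer4: slide mailer waiting on the bench: blue block with a white cap at one end, 80 x 28 x 28 mm, about 50 g. Origin: its centre, 14 mm above what it lies on; x along its length towards the cap, z up at the start. Which way round, or on which of its four long sides, it is packed does not matter. Three or four of mailer1 to mailer4 exist in a run.
- packed1: slide mailer already lying in a pocket of the case at the start, the same 80 x 28 x 28 mm block, origin at its centre, x along its length. Just one of packed1, packed2, packed3 exists in a run.
- packed2: slide mailer already lying in a pocket of the case at the start, the same 80 x 28 x 28 mm block, origin at its centre, x along its length. Just one of packed1, packed2, packed3 exists in a run.
- packed3: slide mailer already lying in a pocket of the case at the start, the same 80 x 28 x 28 mm block, origin at its centre, x along its length. Just one of packed1, packed2, packed3 exists in a run.
- bottle: bystander: clear reagent bottle with blue cap, 64 mm across, 130 mm tall, origin under its centre
- tip_box: bystander: purple pipette-tip box 85 x 120 x 62 mm, origin under its centre
- jar: bystander: amber jar with orange cap, 60 mm across, 75 mm tall, origin under its centre

How it is judged:
By the outcome, as a careful person would: the job done as asked, in the order asked, and still so for the second after the job is handed in, with the robot touching nothing.
Of mailer1, mailer2, mailer3, mailer4 only 3 to 4 are there at a start; the rules pass over those that are not, and their reading is None.
Of packed1, packed2, packed3 only 1 to 1 are there at a start; the rules pass over those that are not, and their reading is None.
At some moment in a run one of mailer1, mailer2, mailer3, mailer4 may be knocked a few centimetres aside while the robot is not near it.
Once in a run the grip may slacken for a moment while it holds something.
It also fails if it takes over 210 s, if anything falls off the work surface, if the arm or the gripper's body presses on something with over 40 N, if the wrist force passes 120 N, or if a joint passes its speed limit or range.

## Working session

There is one attempt and no reset: what is moved stays moved. The work goes in short steps, Python scripts to look and compute and a tool call to move; the robot and the scene stay as the last step left them, time stands still between calls to the robot, and variables do not carry over. Pictures are saved under pics/ and viewed, at most 14 in all, crops included, and the job is handed in when it is done.

Besides the shell and the picture viewer there is one more tool, called after "Emit:" in YAML: its name, and indented under it one key for each argument. apply_moves: Moves the arm, as the interface text tells. Its arguments: {"type":"object","properties":{"deltas":{"type":"array"},"squeeze":{"type":"number"}},"required":["deltas"]}

```bash
mkdir -p pics; ls; cat > h.py <<'E'
import numpy as np, cv2
from scipy.spatial.transform import Rotation as R
from rig import *
def rot(q): return R.from_quat([q[1],q[2],q[3],q[0]]).as_matrix()
def ray(im,p):
    d=rot(im["orientation"])@np.linalg.inv(im["K"])@np.array([p[0],p[1],1.]); return np.array(im["position"]),d
def at_z(im,p,z):
    o,d=ray(im,p); return o+d*(z-o[2])/d[2]
def proj(im,X):
    c=rot(im["orientation"]).T@(np.array(X)-np.array(im["position"])); u=im["K"]@c; return u[:2]/u[2]
def save(im,n,crop=None,s=1):
    f=im["frame"][:,:,::-1]
    if crop: f=f[crop[1]:crop[3],crop[0]:crop[2]]
    cv2.imwrite("pics/"+n,cv2.resize(f,None,fx=s,fy=s,interpolation=cv2.INTER_CUBIC))
E
python3 - <<'E'
from h import *
np.set_printoptions(precision=3,suppress=True)
s=get_state();print(s["position"],s["ee_rot"],s["clock"],nose_length() if callable(nose_length) else nose_length)
t=get_image("top");c=get_image("scene")
save(t,"t0.png",s=1.5);save(c,"s0.png",s=1.5)
print(t["position"],t["orientation"],c["position"],c["orientation"])
for n,z in [("left_button_tab",.078),("right_button_tab",.078),("lid_bar",.0465),("lid_hinge",.0425),("mailer1",.014),("case",0),("bottle",0),("tip_box",0),("jar",0)]:
  for im,l in((t,"t"),(c,"s")):
    for r in place_of(n,im)[:5]: 
      if r["score"]>.3: print(n,l,np.round(r["point"],1),round(r["score"],2),at_z(im,r["point"],z))
E
```

```text
pics
[0.138 0.558 0.247] [-0.     0.121  0.993 -0.001] 0.0 0.017
[ 0.37  -0.015  1.169] [-0.079  0.735 -0.67   0.069] [ 1.319 -0.291  0.978] [-0.278  0.782  0.522 -0.195]
left_button_tab t [208.6 224.7] 0.43 [0.482 0.149 0.078]
left_button_tab s [290.5 143.9] 0.68 [0.487 0.141 0.078]
right_button_tab t [430.  223.2] 0.64 [ 0.544 -0.478  0.078]
right_button_tab t [278.5 225.5] 0.52 [ 0.498 -0.049  0.078]
right_button_tab s [229.7 163.6] 0.58 [ 0.492 -0.064  0.078]
right_button_tab s [239.1 199.4] 0.44 [ 0.633 -0.086  0.078]
lid_bar t [246.6 233.5] 0.72 [0.47  0.04  0.046]
lid_bar s [258.7 153.7] 0.65 [0.459 0.043 0.046]
lid_hinge t [248.3 177.9] 0.67 [0.637 0.052 0.042]
lid_hinge s [286.1 197.4] 0.62 [0.652 0.051 0.042]
mailer1 t [364.8 206.3] 0.86 [ 0.588 -0.308  0.014]
mailer1 t [357.3 244. ] 0.85 [ 0.472 -0.29   0.014]
mailer1 t [160.2 184.7] 0.77 [0.598 0.322 0.014]
mailer1 t [147.2 231.5] 0.68 [0.451 0.34  0.014]
mailer1 s [354.9 166.4] 0.86 [0.603 0.317 0.014]
mailer1 s [336.6 134.7] 0.71 [0.449 0.336 0.014]
mailer1 s [160.8 227.1] 0.57 [ 0.591 -0.314  0.014]
mailer1 s [160.4 195.4] 0.56 [ 0.476 -0.287  0.014]
case t [248.6 203.7] 0.85 [0.566 0.046 0.   ]
case s [272.7 191.3] 0.71 [0.584 0.038 0.   ]
bottle t [113.9 189. ] 0.59 [0.574 0.468 0.   ]
bottle s [386.1 154.1] 0.84 [0.584 0.449 0.   ]
tip_box t [428.3 223.8] 0.96 [ 0.554 -0.506  0.   ]
tip_box s [ 93.1 244.9] 0.82 [ 0.566 -0.504  0.   ]
tip_box s [156.8 191.2] 0.32 [ 0.443 -0.293  0.   ]
jar t [271.  136.8] 0.59 [ 0.789 -0.005  0.   ]
jar t [162.4 182.8] 0.35 [0.607 0.321 0.   ]
jar s [286.3 245. ] 0.63 [ 0.777 -0.004  0.   ]
```

View pics/t0.png

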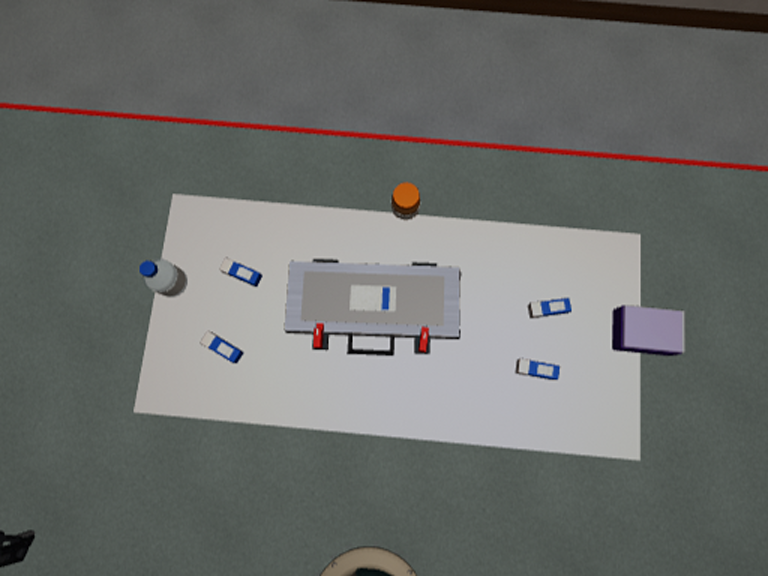

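View pics/s0.png

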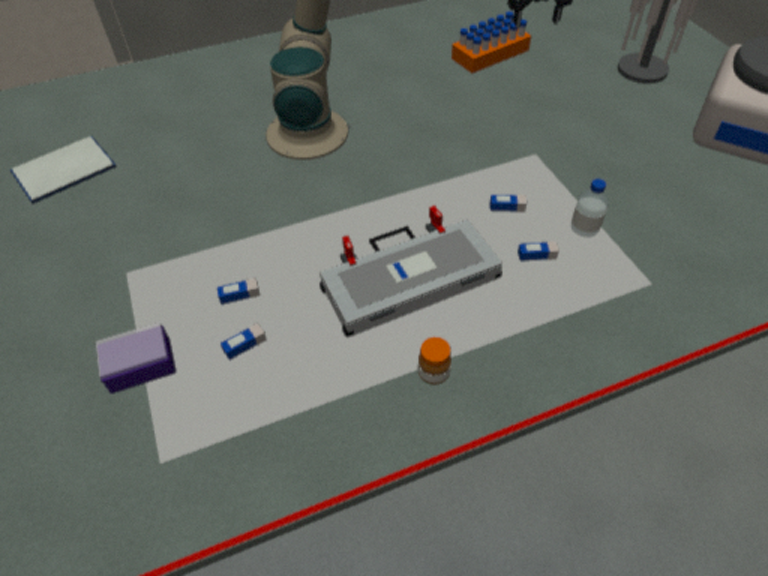

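Both views: case roughly in the middle (top px ~(248,200)), closed and locked, red tabs at ~(213,224) and (283,227), and two mailers on each side at (160,182), (147,231), (366,205), (359,246). Bottle is at left, tip box at right, jar behind. Next I fit precise poses.

```bash
cat >> h.py <<'E'
def blobs(im,kind):
    hsv=cv2.cvtColor(im["frame"],cv2.COLOR_RGB2HSV).astype(int);H,S,V=hsv[...,0],hsv[...,1],hsv[...,2]
    m={"blue":(H>105)&(H<128)&(S>130)&(V>60),"red":((H<8)|(H>172))&(S>140)&(V>70)}[kind]
    m=cv2.morphologyEx(m.astype(np.uint8),cv2.MORPH_CLOSE,np.ones((5,5),np.uint8)) if kind=="blue" else m.astype(np.uint8)
    n,l,st,c=cv2.connectedComponentsWithStats(m)
    return [(c[i],st[i,4],cv2.minAreaRect(np.argwhere(l==i)[:,::-1].astype(np.float32))) for i in range(1,n) if st[i,4]>25]
E
python3 - <<'E'
from h import *
np.set_printoptions(precision=3,suppress=True)
t=get_image("top");c=get_image("scene")
g={}
for im,l,cs in ((t,"t",[(286,332),(460,338),(290,263),(461,266)]),):
  gray=cv2.cvtColor(im["frame"],cv2.COLOR_RGB2GRAY)
  p=np.array(cs,np.float32).reshape(-1,1,2)/1.5
  q=cv2.cornerSubPix(gray,p.copy(),(3,3),(-1,-1),(3,50,.01))
  for a,b in zip(p[:,0],q[:,0]): print(l,a,b,at_z(im,a,.0505),at_z(im,b,.0505))
for im,l in ((t,"t"),(c,"s")):
  for k in("blue","red"):
    for b in blobs(im,k):
      ce=at_z(im,b[2][0],.014 if k=="blue" else .078)
      bp=cv2.boxPoints(b[2]); e=[np.linalg.norm(bp[1]-bp[0]),np.linalg.norm(bp[2]-bp[1])]
      v=(bp[1]-bp[0]) if e[0]>e[1] else bp[2]-bp[1]
      w=at_z(im,np.array(b[2][0])+v/2,.014)-at_z(im,np.array(b[2][0])-v/2,.014)
      print(l,k,b[0],b[1],ce,"len",np.linalg.norm(w),"ang",np.degrees(np.arctan2(w[1],w[0])))
save(t,"t1.png",(60,160,320,260),3); save(c,"s1.png",(140,110,400,240),3)
E
```

```text
t [190.667 221.333] [189.666 220.923] [0.49  0.207 0.05 ] [0.491 0.21  0.05 ]
t [306.667 225.333] [306.184 225.232] [ 0.509 -0.132  0.05 ] [ 0.509 -0.131  0.05 ]
t [193.333 175.333] [194.37  172.459] [0.628 0.217 0.05 ] [0.637 0.215 0.05 ]
t [307.333 177.333] [306.511 179.537] [ 0.653 -0.124  0.05 ] [ 0.646 -0.122  0.05 ]
t blue [ 97.839 178.494] 87 [0.6   0.518 0.014] len 0.03183438004854461 ang -110.91954186871662
t blue [162.076 182.237] 118 [0.607 0.317 0.014] len 0.05827460300276181 ang -111.28503883076687
t blue [256.627 198.22 ] 59 [0.582 0.021 0.014] len 0.04041885453642004 ang -174.6224633726086
t blue [370.018 204.456] 114 [ 0.596 -0.324  0.014] len 0.058119203555636795 ang -76.59960592565717
t blue [149.336 232.252] 131 [0.449 0.333 0.014] len 0.05990257588933986 ang -115.34852394944448
t blue [361.755 246.736] 110 [ 0.465 -0.305  0.014] len 0.0590621504518261 ang -94.21632170766028
t red [257.31   91.084] 1799 [0.904 0.055 0.078] len 1.6701095171805713 ang -89.97161649501551
t red [211.577 223.564] 78 [0.486 0.14  0.078] len 0.04541368712547019 ang -173.21846070841096
t r
[... 453 characters left out ...]
4 ang 66.76385425984776
s blue [355.483 167.946] 149 [0.607 0.316 0.014] len 0.06193824441583971 ang 72.82504979686863
s blue [266.457 179.857] 35 [0.545 0.034 0.014] len 0.0406609811979467 ang 3.7524989528421164
s blue [155.101 195.284] 148 [ 0.465 -0.302  0.014] len 0.056646888706432884 ang 84.31837479646795
s blue [159.039 229.351] 154 [ 0.594 -0.32   0.014] len 0.059397447451743954 ang 102.7320023523761
s red [290.422 145.633] 90 [0.495 0.137 0.078] len 0.08339214299389626 ang -17.062849061108324
s red [232.2   166.675] 80 [ 0.507 -0.061  0.078] len 0.07944434155237033 ang -10.691841795138705
s red [296.318 303.476] 2110 [ 0.973 -0.055  0.078] len 1.1771906367267988 ang 90.07513683952027
```

View pics/t1.png

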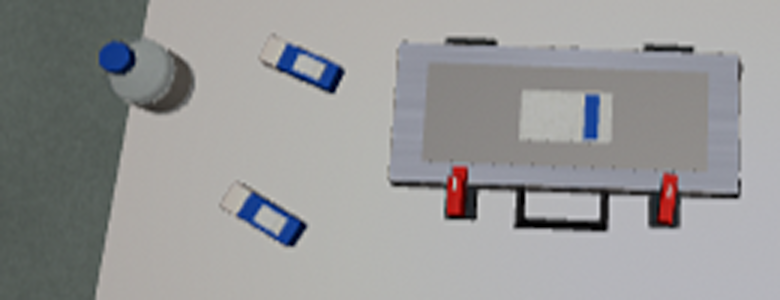

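View pics/s1.png

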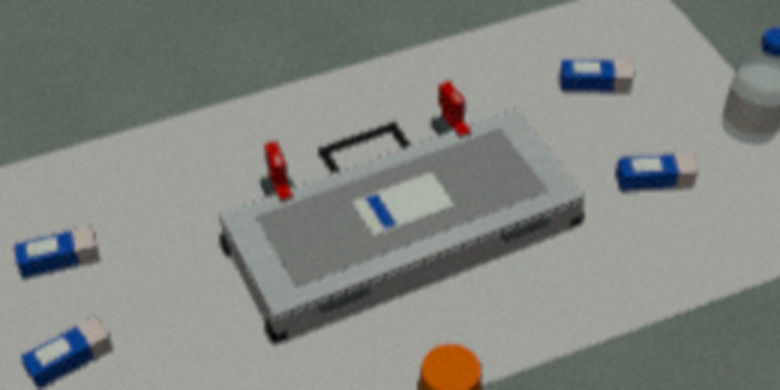

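Top crop shows lid corners at crop px (389,183),(741,194),(400,43),(741,55); scene crop at (517,110),(583,193),(221,215),(270,310). Every mailer has its cap towards the left. I'll fit case and mailer poses jointly over both cameras.

```bash
cat >> h.py <<'E'
from scipy.optimize import minimize, least_squares
def rendermask(im,P,x0,y0,w,h,s=8):
    q=np.array([proj(im,p) for p in P]); q=((q-[x0,y0]+.5)*s-.5)
    hull=cv2.convexHull(q.astype(np.float32)); m=np.zeros((h*s,w*s),np.float32)
    cv2.fillConvexPoly(m,np.round(hull*16).astype(np.int32),1.,shift=4); return cv2.resize(m,(w,h),interpolation=cv2.INTER_AREA)
def blueness(im):
    f=im["frame"].astype(np.float32); return f[...,2]-f[...,0]
def fitmailer(ims,x,y,a,cap=.020,z=.014):
    """a: rad direction of cap; returns x,y,a,cost"""
    dat=[]
    for im in ims:
        u=proj(im,[x,y,z]); x0,y0=int(u[0])-22,int(u[1])-22
        hsv=cv2.cvtColor(im["frame"][y0:y0+45,x0:x0+45],cv2.COLOR_RGB2HSV).astype(int)
        m=((hsv[...,0]>105)&(hsv[...,0]<128)&(hsv[...,1]>110)).astype(np.uint8)
        n,l,st,c=cv2.connectedComponentsWithStats(m); k=1+np.argmin([np.hypot(*(c[i]-22))-st[i,4]/10 for i in range(1,n)])
        pts=np.argwhere(l==k)[:,::-1]; mm=np.zeros((45,45),np.float32); cv2.fillConvexPoly(mm,cv2.convexHull(pts.astype(np.int32)),1.)
        dat.append((im,x0,y0,mm))
    def cost(v):
        d=np.array([np.cos(v[2]),np.sin(v[2])]); n=np.array([-d[1],d[0]])
        P=[[*(v[:2]+d*i+n*j),zz] for i in(-.04,.04-cap) for j in(-.014,.014) for zz in(z-.014,z+.014)]
        return sum(np.abs(rendermask(im,P,x0,y0,45,45)-mm).sum() for im,x0,y0,mm in dat)
    best=None
    for da in(-.1,0,.1):
        r=minimize(cost,[x,y,a+da],method="Nelder-Mead",options=dict(initial_simplex=np.array([[x,y,a+da],[x+.01,y,a+da],[x,y+.01,a+da],[x,y,a+da+.15]]),xatol=2e-4,fatol=.05))
        if best is None or r.fun<best.fun: best=r
    return *best.x,best.fun
def go(pos,deg,st=None):
    """tool-frame shift (mm) and turn to reach world pos (m) with tool-x heading deg"""
    st=st or get_state(); M=rot(st["ee_rot"]); d=M.T@(np.array(pos)-st["position"])*1000
    phi=np.degrees(np.arctan2(M[1,0],M[0,0])); return np.round(d,1),round(-(deg-phi),1), round(phi,1)
E
python3 - <<'E'
from h import *
np.set_printoptions(precision=4,suppress=True)
t=get_image("top");c=get_image("scene")
obs=[]
for im,off,cs in((t,(60,160),{(-1,1):(389,183),(-1,-1):(741,194),(1,1):(400,43),(1,-1):(741,55)}),(c,(140,110),{(-1,1):(517,110),(1,1):(583,193),(-1,-1):(221,215),(1,-1):(270,310)})):
  for (a,b),p in cs.items(): obs.append((im,[a*.07,b*.171,.0505],(np.array(p)+.5)/3-.5+off))
def tr(v,P): 
  C,S=np.cos(v[2]),np.sin(v[2]); return [v[0]+C*P[0]-S*P[1],v[1]+S*P[0]+C*P[1],P[2]]
f=lambda v:np.concatenate([proj(im,tr(v,P))-p for im,P,p in obs])
r=least_squares(f,[.57,.045,.06],loss="soft_l1");print("case",r.x,np.round(r.fun,1))
for l,im in (("left",t),("left",c),("right",t),("right",c)):pass
print("bar",tr(r.x,[-.106,0,.0465]),"hinge",tr(r.x,[.07,0,.0425]))
for w in(.1,.105): print("tabs",tr(r.x,[-.09,w,.078]),tr(r.x,[-.09,-w,.078]))
for cap in(.014,.017,.020,.023):
  out=[fitmailer((t,c),*g,cap=cap) for g in((.607,.323,1.2),(.449,.34,1.14),(.594,-.315,1.8),(.465,-.296,1.48))]
  print(cap,sum(o[3] for o in out));[print("  ",np.array(o),np.degrees(o[2])) for o in out]
# single camera comparison
for im in(t,c): print(np.array(fitmailer((im,),.607,.323,1.2)),np.array(fitmailer((im,),.465,-.296,1.48)))
E
```

```text
case [0.5723 0.0446 0.0537] [-0.1 -0.6 -0.6  0.1 -0.2 -0.2 -0.  -0.1 -1.1 -1.1  0.   0.2 -1.4 -0.9
  0.3  1.2]
bar [np.float64(0.466411191277475), np.float64(0.03888778286111138), 0.0465] hinge [np.float64(0.6421577878794739), np.float64(0.0483288518055837), 0.0425]
tabs [np.float64(0.4770239108864793), np.float64(0.13960208265265367), 0.078] [np.float64(0.48775239832337963), np.float64(-0.06010995894052686), 0.078]
tabs [np.float64(0.4767556987005568), np.float64(0.1445948836924832), 0.078] [np.float64(0.4880206105093021), np.float64(-0.06510275998035636), 0.078]
0.014 476.3125
   [  0.6086   0.3221   1.2223 112.1094] 70.03372149135649
   [  0.4521   0.3387   1.1323 102.75  ] 64.87716037095133
   [  0.5927  -0.3116   1.7895 138.0469] 102.53180330593587
   [  0.466   -0.293    1.5408 123.4062] 88.28085875823813
0.017 386.4375
   [ 0.609   0.3233  1.2253 91.1406] 70.20675973807339
   [ 0.4522  0.3389  1.1295 82.5469] 64.71280198992436
   [  0.5927  -0.3116   1.7915 112.875 ] 102.64289637012439
   [ 0.466  -0.2923  1.5315 99.875 ] 87.74580932012024
0.02 303.96875
   [ 0.6097  0.3249  1.2212 72.1875] 69.97226401378816
   [ 0.4528  0.3396  1.1174 64.0469] 64.02312531144199
   [ 0.5927 -0.3105  1.7916 90.4688] 102.65135165523395
   [ 0.4662 -0.2916  1.5316 77.2656] 87.75148696019967
0.023 261.90625
   [ 0.6102  0.3266  1.2347 62.6562] 70.74152064139365
   [ 0.4536  0.3414  1.1316 54.9219] 64.83489131955383
   [ 0.5917 -0.3094  1.8199 80.4844] 104.2740178846372
   [ 0.4664 -0.2904  1.505  63.8438] 86.23258532801233
[ 0.6098  0.3248  1.2236 19.7188] [ 0.4664 -0.2932  1.5004 35.2188]
[ 0.6102  0.3249  1.0256 48.2344] [ 0.4665 -0.2912  1.5475 41.1406]
```

```bash
python3 -c "
from h import *
print(go([.489,-.061,.17],176))"
```

```text
(array([-489.4, -517.2,   78.3]), np.float64(-9.9), np.float64(166.1))
```

Emit:
apply_moves:
  deltas: [70,-489.4,-517.2,78.3,-9.9,70,-489.4,-517.2,78.3,-9.9,70,-489.4,-517.2,78.3,-9.9,70,-489.4,-517.2,78.3,-9.9,70,-489.4,-517.2,78.3,-9.9,70,-489.4,-517.2,78.3,-9.9,70,-489.4,-517.2,78.3,-9.9,70,-489.4,-517.2,78.3,-9.9,70,-489.4,-517.2,78.3,-9.9,70,-489.4,-517.2,78.3,-9.9,70,-489.4,-517.2,78.3,-9.9,70,-489.4,-517.2,78.3,-9.9]

```text
clock: 2.2
position: [0.3835, 0.1242, 0.1939]
ee_rot: [0.001, 0.035, 0.999, 0.0]
contact_force: [0.9, 1.3, -0.3]
width: 0.0699
gripper_force: 0.0
```

```bash
python3 -c "
from h import *
print(go([.489,-.061,.17],176))"
```

```text
(array([-118. , -177.5,   23.9]), np.float64(0.0), np.float64(176.0))
```

Emit:
apply_moves:
  deltas: [55,-118,-177.5,23.9,0,55,-118,-177.5,23.9,0,55,-118,-177.5,23.9,0,55,-118,-177.5,23.9,0,55,-118,-177.5,23.9,0,55,-118,-177.5,23.9,0,55,-118,-177.5,23.9,0]

```text
clock: 2.78
position: [0.4897, -0.0615, 0.1693]
ee_rot: [0.0, 0.036, 0.999, -0.0]
contact_force: [1.0, 0.5, -0.6]
width: 0.055
gripper_force: 0.0
```

```bash
python3 - <<'E'
from h import *
print(go([.489,-.061,.082],176))
t=get_image("top");c=get_image("scene")
f=np.hstack([cv2.resize(i["frame"][y:y+100,x:x+100,::-1],None,fx=4,fy=4,interpolation=cv2.INTER_CUBIC) for i,x,y in((t,235,160),(c,185,105))])
for i,k in((t,0),(c,1)):
  for z in(.09,.06):print(proj(i,[.489,-.061,z])-(235,160) if k==0 else proj(i,[.489,-.061,z])-(185,105))
cv2.imwrite("pics/r1.png",f)
E
```

```text
(array([ 0.7,  0.5, 87.3]), np.float64(-0.2), np.float64(175.8))
[47.55195845 68.58714921]
[47.01792972 69.68355615]
[45.1016719  54.79284909]
[45.79027332 61.59473907]
```

View pics/r1.png

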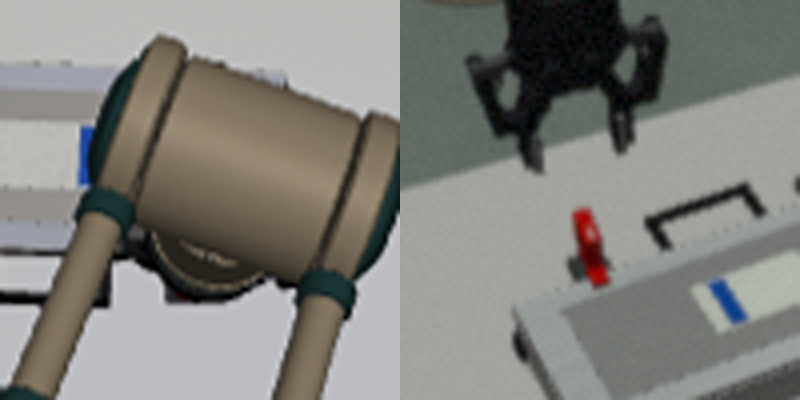

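The scene crop shows the tab top at about (583,215), which matches my prediction of (580,219). I'm going down to grip it.

Emit:
apply_moves:
  deltas: [50,0.7,0.5,40,0,50,0.7,0.5,75,0,50,0.7,0.5,87,0,50,0.7,0.5,87,0,0,0.7,0.5,87,0,0,0.7,0.5,87,0,0,0.7,0.5,87,0,0,0.7,0.5,87,0,0,0.7,0.5,87,0,0,0.7,0.5,87,0]
  squeeze: 25

```text
clock: 3.72
position: [0.4888, -0.0588, 0.0845]
ee_rot: [0.002, 0.034, 0.999, -0.0]
contact_force: [-1.4, -0.8, 7.3]
width: 0.0133
gripper_force: 29.5
```

Emit:
apply_moves:
  deltas: [0,0,2,0,7,0,0,2,0,14,0,0,2,0,21,0,0,2,0,28,0,0,2,0,35,0,0,2,0,42,0,0,2,0,49,0,0,2,0,56,0,0,2,0,63,0,0,2,0,70,0,0,2,0,77,0,0,2,0,84]

```text
clock: 4.72
position: [0.4884, -0.0592, 0.0846]
ee_rot: [0.003, 0.696, 0.718, -0.001]
contact_force: [-3.9, -7.3, 8.0]
width: 0.0136
gripper_force: 33.2
```

Emit:
apply_moves:
  deltas: [0,0,0,0,1,0,0,0,0,1]

```text
clock: 4.88
position: [0.4884, -0.0592, 0.0846]
ee_rot: [0.003, 0.699, 0.715, -0.001]
contact_force: [-2.6, -7.6, 7.4]
width: 0.0133
gripper_force: 37.2
```

Emit:
apply_moves:
  deltas: [50,0,0,0,0,50,0,0,0,0,50,0,0,0,0,50,0,0,-40,0,50,0,0,-80,0,50,0,0,-80,0]

```text
clock: 5.38
position: [0.4925, -0.0573, 0.1693]
ee_rot: [0.006, 0.701, 0.713, 0.004]
contact_force: [1.4, -1.0, 0.3]
width: 0.0501
gripper_force: 0.0
```

```bash
python3 - <<'E'
from h import *
print(go([.478,.141,.165],7))
E
```

```text
(array([198.5, -11. ,   3.5]), np.float64(84.0), np.float64(91.0))
```

Emit:
apply_moves:
  deltas: [50,198.5,-11,3.5,84,50,198.5,-11,3.5,84,50,198.5,-11,3.5,84,50,198.5,-11,3.5,84,50,198.5,-11,3.5,84,50,198.5,-11,3.5,84,50,198.5,-11,3.5,84,50,198.5,-11,3.5,84,50,198.5,-11,3.5,84,50,198.5,-11,3.5,84,50,198.5,-11,3.5,84,50,198.5,-11,3.5,84]

```text
clock: 6.38
position: [0.4731, 0.1422, 0.159]
ee_rot: [-0.0, 0.997, 0.082, 0.0]
contact_force: [1.0, -0.7, 0.2]
width: 0.0501
gripper_force: 0.0
```

```bash
python3 - <<'E'
from h import *
print(go([.478,.141,.083],7))
c=get_image("scene");print([b[0] for b in blobs(c,"red")],proj(c,[.478,.141,.078]))
for n in("left_button_tab","right_button_tab"):print([(r["point"],at_z(c,r["point"],.078),r["score"]) for r in place_of(n,c)[:2]])
E
```

```text
(array([ 4.6,  2. , 76. ]), np.float64(2.4), np.float64(9.4))
[array([290.48913043, 145.73913043]), array([229.12727273, 165.21818182]), array([296.40312648, 303.44291805])] [289.39322408 141.96836817]
[([291.0, 143.4], array([0.48587587, 0.14290588, 0.078     ]), 0.64), ([273.5, 189.9], array([0.6387454 , 0.01618982, 0.078     ]), 0.36)]
[([234.5, 162.0], array([ 0.4917739 , -0.04872278,  0.078     ]), 0.56)]
```

Emit:
apply_moves:
  deltas: [50,4.6,1.5,40,2.4,50,4.6,1.5,75,2.4,50,4.6,1.5,76,2.4,50,4.6,1.5,76,2.4,0,4.6,1.5,76,2.4,0,4.6,1.5,76,2.4,0,4.6,1.5,76,2.4,0,4.6,1.5,76,2.4,0,4.6,1.5,76,2.4,0,4.6,1.5,76,2.4]

```text
clock: 7.37
position: [0.4795, 0.1411, 0.0852]
ee_rot: [-0.0, 0.998, 0.064, 0.002]
contact_force: [0.1, -0.2, 6.6]
width: 0.0134
gripper_force: 25.7
```

Emit:
apply_moves:
  deltas: [0,0,0,0,-7,0,0,0,0,-14,0,0,0,0,-21,0,0,0,0,-28,0,0,0,0,-35,0,0,0,0,-42,0,0,0,0,-49,0,0,0,0,-56,0,0,0,0,-63,0,0,0,0,-70,0,0,0,0,-77,0,0,0,0,-84]

```text
clock: 8.37
position: [0.4775, 0.1428, 0.0852]
ee_rot: [-0.001, 0.697, 0.717, 0.001]
contact_force: [-4.4, 4.6, 9.8]
width: 0.0135
gripper_force: 26.3
```

Emit:
apply_moves:
  deltas: [0,0,0,0,-2,0,0,0,0,-2,50,0,0,0,-1,50,0,0,0,-1,50,0,0,0,-1,50,0,0,-40,-1,50,0,0,-80,-1,50,0,0,-80,-1]

```text
clock: 9.03
position: [0.4828, 0.1416, 0.1698]
ee_rot: [0.004, 0.693, 0.721, 0.005]
contact_force: [1.9, 0.6, 0.5]
width: 0.0501
gripper_force: 0.0
```

```bash
python3 - <<'E'
from h import *
print(get_state()["position"],go([.4665,.039,.11],93.1),go([.4665,.039,.052],93.1))
c=get_image("scene");save(c,"s2.png",(190,90,350,210),5)
E
```

```text
[0.48279517 0.14157546 0.16980647] (array([-101.9,  -21.3,   59.4]), np.float64(-0.8), np.float64(92.3)) (array([-102. ,  -22. ,  117.4]), np.float64(-0.8), np.float64(92.3))
```

View pics/s2.png

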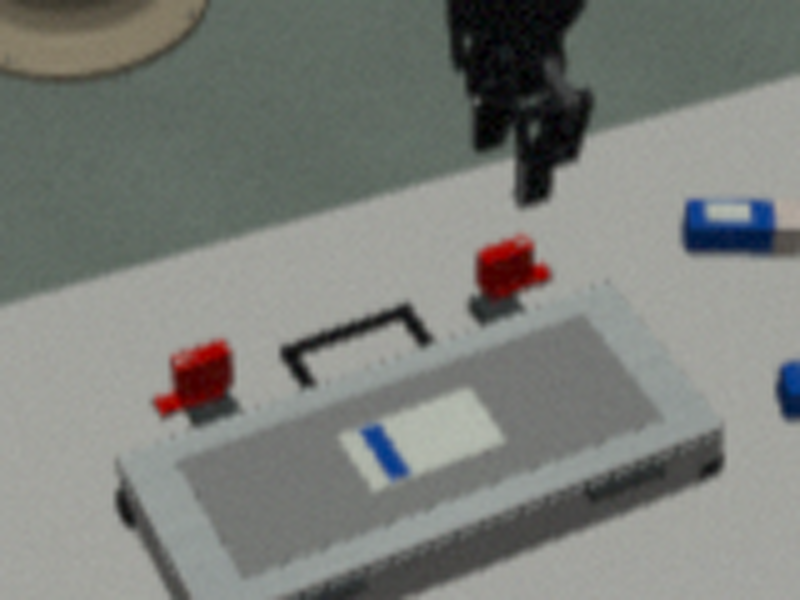

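Both buttons are turned fully outward, and the bar is clear between them. Now I grip the bar.

```bash
python3 - <<'E'
from h import *
print(go([.467,.041,.11],93.1),go([.467,.041,.048],93.1))
E
```

```text
(array([-99.7, -18.9,  56.9]), np.float64(-0.8), np.float64(92.3)) (array([-99.8, -19.5, 118.9]), np.float64(-0.8), np.float64(92.3))
```

Emit:
apply_moves:
  deltas: [26,-100,-19,57,-0.8,26,-100,-19,57,-0.8,26,-100,-19,57,-0.8,26,-100,-19,57,-0.8,26,-100,-19,57,-0.8,26,-100,-19,57,-0.8]

```text
clock: 9.58
position: [0.463, 0.0404, 0.1058]
ee_rot: [-0.0, 0.688, 0.726, 0.0]
contact_force: [-0.4, 0.4, 0.1]
width: 0.0258
gripper_force: 0.0
```

```bash
python3 - <<'E'
from h import *
print(get_state()["position"],go([.467,.041,.048],93.1))
E
```

```text
[0.46303869 0.04039432 0.10582926] (array([ 0.4,  4. , 57.8]), np.float64(-0.0), np.float64(93.1))
```

Emit:
apply_moves:
  deltas: [26,0,4,20,0,26,0,4,45,0,26,0,4,57,0,26,0,4,57,0,0,0,4,57,0,0,0,4,57,0,0,0,4,57,0,0,0,4,57,0,0,0,4,57,0]
  squeeze: 30

```text
clock: 10.33
position: [0.4669, 0.0413, 0.0498]
ee_rot: [-0.0, 0.688, 0.726, 0.001]
contact_force: [-2.3, 3.5, -0.0]
width: 0.0089
gripper_force: 29.4
```

```bash
python3 - <<'E'
import numpy as np
f=lambda t:np.array([176*(1-np.cos(t))+4*np.sin(t),-(176*np.sin(t)-4*(1-np.cos(t)))])
g=lambda T:print(", ".join("0, 0, %.0f, %.0f, 0"%tuple(f(t)-f(T[0])) for t in T[1:]))
g(np.linspace(0,1,13));g(np.linspace(1,1.89,12))
E
```

```text
0, 0, 1, -15, 0, 0, 0, 3, -29, 0, 0, 0, 6, -43, 0, 0, 0, 11, -57, 0, 0, 0, 17, -71, 0, 0, 0, 23, -84, 0, 0, 0, 31, -96, 0, 0, 0, 40, -108, 0, 0, 0, 50, -119, 0, 0, 0, 61, -129, 0, 0, 0, 72, -138, 0, 0, 0, 84, -146, 0
0, 0, 12, -7, 0, 0, 0, 25, -13, 0, 0, 0, 39, -18, 0, 0, 0, 53, -21, 0, 0, 0, 67, -24, 0, 0, 0, 81, -25, 0, 0, 0, 95, -26, 0, 0, 0, 109, -25, 0, 0, 0, 123, -23, 0, 0, 0, 137, -20, 0, 0, 0, 151, -16, 0
```

Emit:
apply_moves:
  deltas: [0,0,1,-15,0,0,0,3,-29,0,0,0,6,-43,0,0,0,11,-57,0,0,0,17,-71,0,0,0,23,-84,0,0,0,31,-96,0,0,0,40,-108,0,0,0,50,-119,0,0,0,61,-129,0,0,0,72,-138,0,0,0,84,-146,0]

```text
clock: 11.33
position: [0.5456, 0.0455, 0.1966]
ee_rot: [-0.004, 0.688, 0.726, -0.004]
contact_force: [-13.2, 2.2, 11.2]
width: 0.0084
gripper_force: 29.7
```

Emit:
apply_moves:
  deltas: [0,0,10,-8,0,0,0,23,-15,0,0,0,37,-20,0,0,0,51,-24,0,0,0,65,-27,0,0,0,79,-28,0,0,0,93,-29,0,0,0,107,-28,0,0,0,121,-26,0,0,0,135,-23,0,0,0,149,-18,0,0,0,149,-18,0]

```text
clock: 12.33
position: [0.7028, 0.0536, 0.2142]
ee_rot: [0.002, 0.688, 0.726, 0.002]
contact_force: [2.3, 3.6, -0.2]
width: 0.0085
gripper_force: 30.9
```

Emit:
apply_moves:
  deltas: [0,0,6,2,0,0,0,6,2,0,0,0,6,2,0]

```text
clock: 12.58
position: [0.7034, 0.0537, 0.214]
ee_rot: [-0.001, 0.688, 0.726, -0.001]
contact_force: [-6.8, 2.1, 9.2]
width: 0.0087
gripper_force: 31.8
```

Emit:
apply_moves:
  deltas: [40,0,0,0,0,40,0,0,0,0,40,0,0,0,0,40,0,0,-35,0,40,0,0,-65,0,40,0,-40,-65,0,40,0,-80,-65,0,40,100,-120,-65,0,40,100,-120,-65,0,40,100,-120,-65,0,40,100,-120,-65,0]

```text
clock: 13.5
position: [0.578, 0.1508, 0.2768]
ee_rot: [-0.001, 0.686, 0.727, 0.001]
contact_force: [0.8, 0.4, -0.0]
width: 0.0398
gripper_force: 0.0
```

```bash
cat > find.py <<'E'
from h import *
np.set_printoptions(precision=4,suppress=True)
def mailers(guess,tc=None):
    t,c=tc or (get_image("top"),get_image("scene"))
    for g in guess:
        for ims,l in(((t,c),"both"),((t,),"top"),((c,),"scene")):
            try:r=fitmailer(ims,*g,cap=.021);print(l,np.array(r[:2]),round(np.degrees(r[2]),1),round(r[3]))
            except Exception as e: print(l,"fail",e)
    return t,c
E
python3 - <<'E'
from find import *
t,c=mailers([(.609,.324,1.22)])
for im,l in((t,"t"),(c,"s")):
  for b in blobs(im,"blue"): print(l,b[0],b[1],at_z(im,b[2][0],.014))
print(get_state()["position"],go([.609,.324,.12],70))
f=np.vstack([cv2.resize(i["frame"][y:y+60,x:x+160,::-1],None,fx=5,fy=5,interpolation=cv2.INTER_CUBIC) for i,x,y in((t,180,170),(c,190,130))])
cv2.imwrite("pics/o1.png",f)
E
```

```text
both [0.6099 0.3254] 70.7 69
top [0.6098 0.325 ] 70.7 19
scene [0.6111 0.3256] 58.3 45
t [ 98.4021 178.6495] 97 [0.6    0.5159 0.014 ]
t [162.2833 182.3667] 120 [0.6063 0.3168 0.014 ]
t [228.7025 205.4711] 121 [0.5524 0.1054 0.014 ]
t [370.0175 204.4561] 114 [ 0.5956 -0.3244  0.014 ]
t [145.6379 228.3448] 58 [0.4633 0.3428 0.014 ]
t [361.6346 246.9712] 104 [ 0.4652 -0.3048  0.014 ]
s [343.2967  13.9341] 91 [-0.2732  0.7811  0.014 ]
s [494.9976  90.9007] 423 [0.4721 1.003  0.014 ]
s [398.3662 123.1549] 71 [0.4821 0.5641 0.014 ]
s [335.3871 135.5403] 124 [0.4471 0.3326 0.014 ]
s [355.5068 167.8986] 148 [0.6065 0.3164 0.014 ]
s [284.1765 168.0392] 51 [0.5207 0.1068 0.014 ]
s [155.2215 195.2752] 149 [ 0.4653 -0.3021  0.014 ]
s [159.4343 229.4   ] 175 [ 0.5941 -0.32    0.014 ]
[0.5804 0.1473 0.2765] (array([174.9,  38.3, 156.4]), np.float64(23.2), np.float64(93.2))
```

View pics/o1.png

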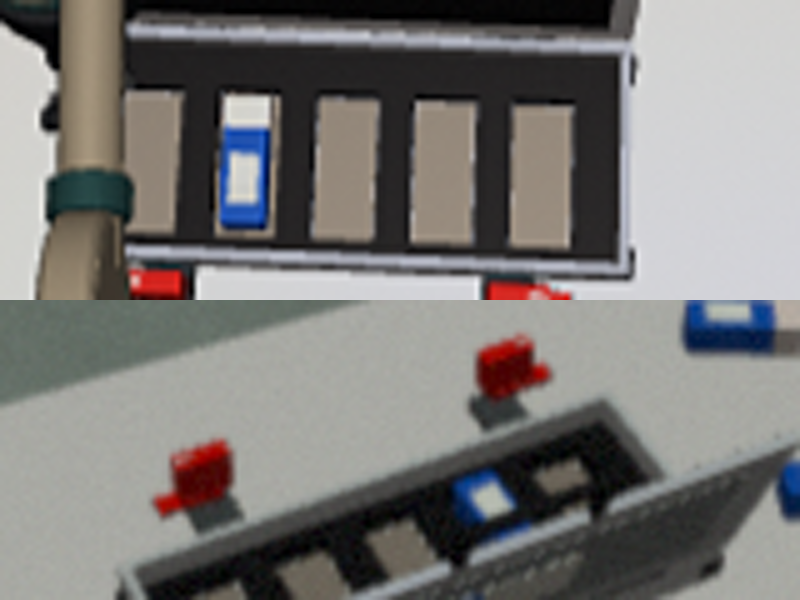

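The lid is fully open. The packed mailer is in pocket 3, second from left at top px (229,205), and pockets 4, 2, 1 and 0 are empty. I'll check the pocket positions and go to mailer A.

```bash
python3 - <<'E'
from find import *
t=get_image("top")
for k,p in((2,(345,169)),(1,(443,172)),(0,(541,175))):
  C=np.array([.573,.0455])+(k-2)*.06*np.array([-np.sin(.0537),np.cos(.0537)])
  print(k,at_z(t,(np.array(p)+.5)/5-.5+(180,170),.0065)[:2],C)
for k in range(5):
  r=place_of(f"pocket{k}",t)
  print(k,[(at_z(t,i["point"],.006)[:2],round(i["score"],2)) for i in r[:5]]) if k==2 else None
E
```

```text
2 [0.5657 0.0454] [0.573  0.0455]
1 [ 0.5694 -0.0147] [ 0.5762 -0.0144]
0 [ 0.573  -0.0747] [ 0.5794 -0.0743]
2 [(array([0.5689, 0.1144]), 0.91), (array([0.5477, 0.158 ]), 0.85), (array([0.5815, 0.0352]), 0.82), (array([ 0.5768, -0.0097]), 0.61), (array([ 0.5756, -0.0715]), 0.57)]
```

Emit:
apply_moves:
  deltas: [55,175,38,150,23.2,55,175,38,150,23.2,55,175,38,150,23.2,55,175,38,150,23.2,55,175,38,150,23.2,55,175,38,150,23.2,55,175,38,150,23.2,55,175,38,150,23.2]

```text
clock: 14.57
position: [0.6085, 0.3236, 0.1243]
ee_rot: [-0.0, 0.819, 0.573, -0.002]
contact_force: [-0.3, -0.4, 0.5]
width: 0.0549
gripper_force: 0.0
```

```bash
python3 - <<'E'
from h import *
print(get_state()["position"],go([.609,.324,.034],70))
E
```

```text
[0.60853377 0.32364252 0.12425075] (array([ 0.7,  0.5, 90.2]), np.float64(-0.0), np.float64(70.0))
```

```bash
python3 - <<'E'
from find import *
t=get_image("top")
w=lambda p,z:at_z(t,(np.array(p)+.5)/5-.5+(180,170),z)[:2]
for a,b in(((347,97),(342,242)),((446,100),(441,245)),((545,104),(539,248))): print(w(a,.006),w(b,.022),w(b,.006),np.linalg.norm(w(a,.006)-w(b,.022)))
print("packed3",np.array(fitmailer((t,),.569,.105,.05,cap=.021,z=.02)))
for p in((628,45),(630,268)):print("rim",w(p,.042))
r=[w((400,43),.042),w((400,262),.042)];print("rim mid back/front",r,(r[0]+r[1])/2)
E
```

```text
[0.6109 0.0486] [0.5187 0.042 ] [0.5208 0.0428] 0.09245103861536022
[ 0.6146 -0.0126] [ 0.5223 -0.0174] [ 0.5244 -0.0174] 0.09239756131646223
[ 0.6176 -0.0738] [ 0.5259 -0.0761] [ 0.5281 -0.077 ] 0.09178552555107874
packed3 [ 0.562   0.1057  0.106  14.0156]
rim [ 0.6508 -0.119 ]
rim [ 0.5163 -0.1293]
rim mid back/front [array([0.6395, 0.0181]), array([0.5074, 0.0058])] [0.5735 0.0119]
```

Emit:
apply_moves:
  deltas: [55,0.7,0.5,40,0,55,0.7,0.5,75,0,55,0.7,0.5,90,0,55,0.7,0.5,90,0,0,0.7,0.5,90,0,0,0.7,0.5,90,0,0,0.7,0.5,90,0,0,0.7,0.5,90,0,0,0.7,0.5,90,0]
  squeeze: 35

```text
clock: 15.37
position: [0.6117, 0.3243, 0.0393]
ee_rot: [0.001, 0.82, 0.573, 0.003]
contact_force: [-0.1, -0.5, 6.6]
width: 0.0272
gripper_force: 35.4
```

Emit:
apply_moves:
  deltas: [0,0,0,-20,0,0,0,0,-60,0,0,0,0,-100,0,0,0,0,-100,0]

```text
clock: 15.7
position: [0.6145, 0.3264, 0.1465]
ee_rot: [0.002, 0.819, 0.573, 0.009]
contact_force: [1.0, 0.6, 1.0]
width: 0.0266
gripper_force: 34.7
```

```bash
python3 - <<'E'
from h import *
print(get_state()["position"],go([.560,.1653,.13],3.1),go([.5600,.1653,.044],3.1))
E
```

```text
[0.61447516 0.32638025 0.14646851] (array([-170.2,    3.9,   14.5]), np.float64(66.8), np.float64(69.9)) (array([-171.2,    2.8,  100.5]), np.float64(66.8), np.float64(69.9))
```

Emit:
apply_moves:
  deltas: [0,-170,4,10,66.8,0,-170,4,10,66.8,0,-170,4,10,66.8,0,-170,4,10,66.8,0,-170,4,10,66.8,0,-170,4,10,66.8,0,-170,4,10,66.8,0,-170,4,10,66.8,0,-170,4,10,66.8,0,-170,4,10,66.8,0,-170,4,10,66.8,0,-170,4,10,66.8]

```text
clock: 16.7
position: [0.5551, 0.1632, 0.1269]
ee_rot: [-0.0, 1.0, 0.028, 0.001]
contact_force: [0.3, 1.2, -0.2]
width: 0.0264
gripper_force: 34.7
```

```bash
python3 - <<'E'
from find import *
s=get_state();print(s["position"],s["width"],go([.560,.1653,.048],3.1))
t,c=get_image("top"),get_image("scene")
for im in(t,c): print(np.array(fitmailer((im,),.560,.165,.054,cap=.021,z=s["position"][2]-.02)))
E
```

```text
[0.5551 0.1632 0.1269] 0.026435687502966848 (array([ 4.9, -1.8, 78.9]), np.float64(0.1), np.float64(3.2))
[ 0.4459  0.1428  1.5096 50.    ]
[  0.5569   0.1588  -0.128  102.3438]
```

Emit:
apply_moves:
  deltas: [0,4.5,-1.8,30,0,0,4.5,-1.8,55,0,0,4.5,-1.8,70,0,0,4.5,-1.8,77,0,0,4.5,-1.8,80,0,0,4.5,-1.8,80,0]

```text
clock: 17.3
position: [0.5593, 0.1652, 0.0464]
ee_rot: [0.0, 1.0, 0.027, -0.0]
contact_force: [0.1, -0.2, -0.3]
width: 0.0262
gripper_force: 34.7
```

Emit:
apply_moves:
  deltas: [0,0,0,1.5,0,0,0,0,1.5,0,38,0,0,1.5,0,38,0,0,1.5,0,38,0,0,1.5,0,38,0,0,-20,0,38,0,0,-60,0,38,0,0,-100,0,38,0,0,-130,0]

```text
clock: 18.05
position: [0.5601, 0.1653, 0.1794]
ee_rot: [-0.0, 1.0, 0.027, 0.002]
contact_force: [1.2, 0.8, 0.0]
width: 0.0382
gripper_force: 0.0
```

```bash
python3 - <<'E'
from find import *
s=get_state();print(s["position"],go([.453,.340,.13],64.5))
t,c=mailers([(.453,.340,1.13)])
for im,l in((t,"t"),(c,"s")):
  for b in blobs(im,"blue"): print(l,b[0],b[1],at_z(im,b[2][0],.014))
E
```

```text
[0.5601 0.1653 0.1794] (array([ -97.7, -180.2,   49.2]), np.float64(-61.4), np.float64(3.1))
both [0.4538 0.3405] 68.0 122
top [0.4544 0.3417] 74.8 77
scene [0.4521 0.3413] 60.1 39
t [ 98.1087 178.6739] 92 [0.6    0.5159 0.014 ]
t [209.0444 203.9778] 135 [0.5516 0.1651 0.014 ]
t [228.7025 205.4711] 121 [0.5524 0.1054 0.014 ]
t [381.7321 207.2768] 112 [ 0.5902 -0.3613  0.014 ]
t [146.7875 229.7125] 80 [0.4499 0.3341 0.014 ]
t [361.6346 246.9712] 104 [ 0.4652 -0.3048  0.014 ]
s [494.9575  90.8915] 424 [0.4721 1.003  0.014 ]
s [398.3662 123.1549] 71 [0.4821 0.5641 0.014 ]
s [335.424 135.496] 125 [0.4471 0.3326 0.014 ]
s [301.3585 162.0377] 53 [0.5202 0.1693 0.014 ]
s [284.1765 168.0392] 51 [0.5207 0.1068 0.014 ]
s [155.3    195.3133] 150 [ 0.4655 -0.3021  0.014 ]
s [146.1618 232.3064] 173 [ 0.5893 -0.3566  0.014 ]
```

Emit:
apply_moves:
  deltas: [55,-98,-180,49,-61.4,55,-98,-180,49,-61.4,55,-98,-180,49,-61.4,55,-98,-180,49,-61.4,55,-98,-180,49,-61.4,55,-98,-180,49,-61.4,55,-98,-180,49,-61.4,55,-98,-180,49,-61.4,55,-98,-180,49,-61.4,55,-98,-180,49,-61.4,55,-98,-180,49,-61.4,55,-98,-180,49,-61.4]

```text
clock: 19.15
position: [0.4516, 0.3393, 0.1269]
ee_rot: [-0.0, 0.846, 0.533, -0.0]
contact_force: [-0.9, -0.2, 0.2]
width: 0.0552
gripper_force: 0.0
```

```bash
python3 - <<'E'
from h import *
print(get_state()["position"],go([.453,.340,.033],64.5))
E
```

```text
[0.45156235 0.33934587 0.12691877] (array([ 1.3,  1. , 93.9]), np.float64(-0.1), np.float64(64.4))
```

Emit:
apply_moves:
  deltas: [55,1.3,1,40,0,55,1.3,1,75,0,55,1.3,1,94,0,55,1.3,1,94,0,0,1.3,1,94,0,0,1.3,1,94,0,0,1.3,1,94,0,0,1.3,1,94,0,0,1.3,1,94,0]

```text
clock: 19.9
position: [0.4542, 0.3409, 0.0349]
ee_rot: [0.0, 0.846, 0.534, 0.002]
contact_force: [1.5, 0.3, 3.9]
width: 0.0266
gripper_force: 36.2
```

Emit:
apply_moves:
  deltas: [0,0,0,-20,0,0,0,0,-60,0,0,0,0,-110,0,0,0,0,-110,0,0,0,0,-110,0]

```text
clock: 20.32
position: [0.4556, 0.3417, 0.1478]
ee_rot: [0.0, 0.846, 0.534, 0.005]
contact_force: [0.1, -0.0, -0.5]
width: 0.0271
gripper_force: 35.8
```

```bash
python3 - <<'E'
from h import *
print(get_state()["position"],go([.5665,.0455,.13],3.1))
E
```

```text
[0.45555079 0.34173399 0.14780503] (array([-219.8,  227.5,   17.3]), np.float64(61.4), np.float64(64.5))
```

Emit:
apply_moves:
  deltas: [0,-220,227,-10,61.4,0,-220,227,-10,61.4,0,-220,227,-10,61.4,0,-220,227,-10,61.4,0,-220,227,-10,61.4,0,-220,227,-10,61.4,0,-220,227,-10,61.4,0,-220,227,-10,61.4,0,-220,227,-10,61.4,0,-220,227,-10,61.4,0,-220,227,-10,61.4,0,-220,227,-10,61.4]

```text
clock: 21.32
position: [0.5624, 0.0447, 0.1522]
ee_rot: [-0.0, 1.0, 0.028, -0.001]
contact_force: [-0.8, -0.6, -0.2]
width: 0.0266
gripper_force: 35.7
```

```bash
python3 - <<'E'
from find import *
s=get_state();print(s["position"],s["width"],go([.5665,.0455,.043],3.1))
c=get_image("scene");print(np.array(fitmailer((c,),.566,.045,.054,cap=.021,z=s["position"][2]-.021)))
E
```

```text
[0.5624 0.0447 0.1522] 0.026639455638769124 (array([  4.4,  -0.5, 109.2]), np.float64(0.1), np.float64(3.2))
[  0.5566   0.0513  -0.4238 121.8906]
```

Emit:
apply_moves:
  deltas: [0,4,-0.5,35,0,0,4,-0.5,70,0,0,4,-0.5,95,0,0,4,-0.5,105,0,0,4,-0.5,109,0,0,4,-0.5,109,0]

```text
clock: 21.87
position: [0.5672, 0.0454, 0.0439]
ee_rot: [-0.0, 1.0, 0.028, -0.0]
contact_force: [-1.0, 0.1, 0.5]
width: 0.0268
gripper_force: 35.7
```

Emit:
apply_moves:
  deltas: [0,0,0,2,0,0,0,0,2,0,38,0,0,2,0,38,0,0,2,0,38,0,0,2,0,38,0,0,-20,0,38,0,0,-60,0,38,0,0,-100,0,38,0,0,-130,0]

```text
clock: 22.62
position: [0.5682, 0.0447, 0.1776]
ee_rot: [0.0, 1.0, 0.027, 0.002]
contact_force: [1.3, 0.8, 0.0]
width: 0.0381
gripper_force: 0.0
```

```bash
python3 - <<'E'
from find import *
t,c=mailers([(.466,-.292,1.53),(.589,-.348,1.7)])
for im,l in((t,"t"),(c,"s")):
  for b in blobs(im,"blue"): print(l,b[0],b[1],at_z(im,b[2][0],.014))
s=get_state();print(s["position"],go([.4665,-.292,.13],87.5))
save(t,"t3.png",(320,180,480,280),4)
E
```

```text
both [ 0.4662 -0.2912] 87.5 74
top [ 0.4663 -0.2936] 86.3 32
scene [ 0.4659 -0.2909] 90.0 42
both [ 0.5864 -0.3467] 103.5 90
top [ 0.5873 -0.3502] 104.2 42
scene [ 0.5883 -0.3461] 102.9 46
t [ 97.9889 178.6556] 90 [0.5999 0.5175 0.014 ]
t [208.9127 204.4048] 126 [0.5501 0.165  0.014 ]
t [228.7025 205.4711] 121 [0.5524 0.1054 0.014 ]
t [248.1963 205.8972] 107 [0.558  0.0447 0.014 ]
t [381.7321 207.2768] 112 [ 0.5902 -0.3613  0.014 ]
t [361.5524 246.9143] 105 [ 0.4653 -0.3045  0.014 ]
s [328.3188  17.7385] 436 [-0.269   0.6936  0.014 ]
s [494.9575  90.8915] 424 [0.4721 1.003  0.014 ]
s [398.493  123.1408] 71 [0.4821 0.5641 0.014 ]
s [301.3774 162.0566] 53 [0.52   0.1698 0.014 ]
s [284.1765 168.0392] 51 [0.5207 0.1068 0.014 ]
s [269.7228 177.3366] 101 [0.538  0.0482 0.014 ]
s [155.1391 195.298 ] 151 [ 0.4649 -0.3022  0.014 ]
s [146.2308 232.3077] 169 [ 0.5894 -0.3571  0.014 ]
[0.5713 0.0445 0.1807] (array([-123.5,  330.3,   49.5]), np.float64(-84.4), np.float64(3.1))
```

View pics/t3.png

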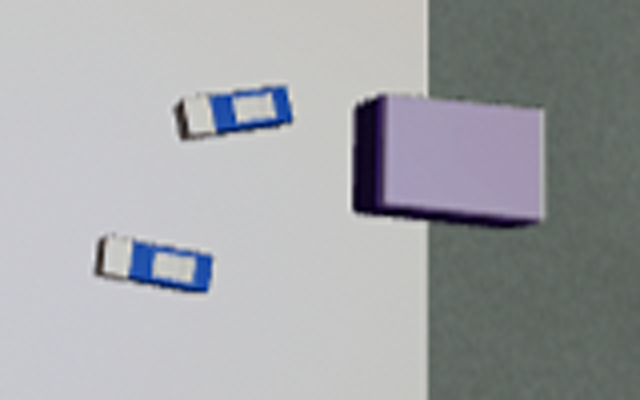

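The top crop shows both right mailers flat and clear of the tip box: C at crop (155,263) and D, which was shifted, at (235,110).

Emit:
apply_moves:
  deltas: [55,-123,330,49,-84.4,55,-123,330,49,-84.4,55,-123,330,49,-84.4,55,-123,330,49,-84.4,55,-123,330,49,-84.4,55,-123,330,49,-84.4,55,-123,330,49,-84.4,55,-123,330,49,-84.4,55,-123,330,49,-84.4,55,-123,330,49,-84.4,55,-123,330,49,-84.4,55,-123,330,49,-84.4]

```text
clock: 23.72
position: [0.4613, -0.2927, 0.1243]
ee_rot: [-0.001, 0.746, 0.666, -0.0]
contact_force: [1.1, 0.9, -1.1]
width: 0.0548
gripper_force: 0.0
```

```bash
python3 - <<'E'
from h import *
print(get_state()["position"],go([.4662,-.292,.033],87.5))
E
```

```text
[ 0.46133507 -0.29267777  0.12427623] (array([ 1.1,  4.9, 91.3]), np.float64(-3.9), np.float64(83.6))
```

Emit:
apply_moves:
  deltas: [55,1,5,40,-3.9,55,1,5,75,-3.9,55,1,5,91,-3.9,55,1,5,91,-3.9,0,1,5,91,-3.9,0,1,5,91,-3.9,0,1,5,91,-3.9,0,1,5,91,-3.9,0,1,5,91,-3.9]

```text
clock: 24.47
position: [0.4683, -0.2916, 0.0356]
ee_rot: [0.001, 0.724, 0.69, 0.0]
contact_force: [0.5, 0.9, 3.3]
width: 0.0269
gripper_force: 35.4
```

Emit:
apply_moves:
  deltas: [0,0,0,-20,0,0,0,0,-60,0,0,0,0,-120,0,0,0,0,-120,0,0,0,0,-120,0]

```text
clock: 24.88
position: [0.4704, -0.2932, 0.1603]
ee_rot: [0.006, 0.724, 0.69, 0.001]
contact_force: [0.5, 0.1, -0.5]
width: 0.0269
gripper_force: 35.0
```

```bash
python3 - <<'E'
from h import *
print(get_state()["position"],go([.5697,-.0144,.16],3.1))
E
```

```text
[ 0.47044399 -0.29322929  0.16026296] (array([283.2,  86. ,  -0.9]), np.float64(84.2), np.float64(87.3))
```

Emit:
apply_moves:
  deltas: [0,283,87,0,84.2,0,283,87,0,84.2,0,283,87,0,84.2,0,283,87,0,84.2,0,283,87,0,84.2,0,283,87,0,84.2,0,283,87,0,84.2,0,283,87,0,84.2,0,283,87,0,84.2,0,283,87,0,84.2,0,283,87,0,84.2,0,283,87,0,84.2]

```text
clock: 25.88
position: [0.5671, -0.0118, 0.1534]
ee_rot: [-0.0, 0.999, 0.048, -0.001]
contact_force: [0.3, 0.2, -0.1]
width: 0.0267
gripper_force: 35.0
```

```bash
python3 - <<'E'
from h import *
s=get_state();print(s["position"],s["width"],go([.5697,-.0144,.044],3.1))
E
```

```text
[ 0.56712602 -0.01179855  0.15338139] 0.02672378386238693 (array([  2.5,   2.9, 109.4]), np.float64(2.4), np.float64(5.5))
```

Emit:
apply_moves:
  deltas: [0,2.5,2.7,30,2,0,2.5,2.7,60,2,0,2.5,2.7,70,2,0,2.5,2.7,70,2]

```text
clock: 26.22
position: [0.5675, -0.0144, 0.081]
ee_rot: [-0.001, 0.999, 0.033, -0.004]
contact_force: [-0.6, 0.8, -1.1]
width: 0.0271
gripper_force: 35.0
```

```bash
python3 - <<'E'
from h import *
s=get_state();print(s["position"],s["width"],go([.5697,-.0144,.044],3.1))
E
```

```text
[ 0.56752545 -0.01441889  0.08095418] 0.027075705436849166 (array([ 2.5,  0.2, 36.9]), np.float64(0.7), np.float64(3.8))
```

Emit:
apply_moves:
  deltas: [0,1.5,0,20,0.6,0,1.5,0,32,0.6,0,1.5,0,38,0.6,0,1.5,0,38,0.6,38,1.5,0,38,0.6,38,1.5,0,38,0.6,38,1.5,0,38,0.6,38,1.5,0,20,0.6,38,1.5,0,-20,0.6,38,1.5,0,-60,0.6,38,1.5,0,-95,0.6,38,1.5,0,-95,0.6]

```text
clock: 27.22
position: [0.577, -0.0154, 0.1875]
ee_rot: [0.001, 1.0, 0.028, 0.008]
contact_force: [-0.0, -0.1, 1.1]
width: 0.0379
gripper_force: 0.0
```

```bash
python3 - <<'E'
from find import *
t,c=mailers([(.587,-.348,1.8)])
for im,l in((t,"t"),):
  for b in blobs(im,"blue"): print(l,b[0],b[1],at_z(im,b[2][0],.014))
s=get_state();print(s["position"],go([.588,-.348,.13],103.5))
E
```

```text
both [ 0.5863 -0.347 ] 103.5 92
top [ 0.5869 -0.3498] 104.6 42
scene [ 0.5867 -0.3466] 104.3 48
t [ 97.9889 178.6556] 90 [0.5999 0.5175 0.014 ]
t [208.918  204.1803] 122 [0.5501 0.165  0.014 ]
t [268.3304 204.5391] 115 [ 0.5666 -0.0157  0.014 ]
t [248.3548 205.5161] 124 [0.558  0.0447 0.014 ]
t [381.7321 207.2768] 112 [ 0.5902 -0.3613  0.014 ]
[ 0.5734 -0.0149  0.1816] (array([ -4.2, 333.3,  51.9]), np.float64(-100.3), np.float64(3.2))
```

Emit:
apply_moves:
  deltas: [55,-4,333,40,-100.3,55,-4,333,40,-100.3,55,-4,333,40,-100.3,55,-4,333,40,-100.3,55,-4,333,40,-100.3,55,-4,333,40,-100.3,55,-4,333,40,-100.3,55,-4,333,40,-100.3,55,-4,333,40,-100.3,55,-4,333,40,-100.3,55,-4,333,40,-100.3,55,-4,333,40,-100.3]

```text
clock: 28.32
position: [0.5854, -0.3476, 0.1365]
ee_rot: [-0.002, 0.719, 0.694, -0.0]
contact_force: [-0.3, 0.3, 0.4]
width: 0.0548
gripper_force: 0.0
```

```bash
python3 - <<'E'
from h import *
print(get_state()["position"],go([.5872,-.348,.08],103.5))
E
```

```text
[ 0.58539324 -0.34755396  0.1364686 ] (array([-0.5,  2. , 56.5]), np.float64(-15.5), np.float64(88.0))
```

Emit:
apply_moves:
  deltas: [55,-0.5,2,30,-15.5,55,-0.5,2,50,-15.5,55,-0.5,2,50,-15.5,55,-0.5,2,50,-15.5]

```text
clock: 28.65
position: [0.5871, -0.347, 0.0865]
ee_rot: [-0.003, 0.622, 0.783, -0.0]
contact_force: [0.1, -0.6, -0.1]
width: 0.0551
gripper_force: 0.0
```

```bash
python3 - <<'E'
from h import *
print(get_state()["position"],go([.5872,-.348,.033],103.5))
E
```

```text
[ 0.58708282 -0.3469519   0.08648339] (array([-1.3,  0.1, 53.5]), np.float64(-0.4), np.float64(103.1))
```

Emit:
apply_moves:
  deltas: [55,-1,0,35,0,55,-1,0,53,0,55,-1,0,53,0,0,-1,0,53,0,0,-1,0,53,0,0,-1,0,53,0,0,-1,0,53,0,0,-1,0,53,0]

```text
clock: 29.32
position: [0.5901, -0.3499, 0.0385]
ee_rot: [0.002, 0.621, 0.784, 0.0]
contact_force: [0.2, -0.0, 5.9]
width: 0.0266
gripper_force: 35.9
```

Emit:
apply_moves:
  deltas: [0,0,0,-20,0,0,0,0,-60,0,0,0,0,-120,0,0,0,0,-120,0,0,0,0,-120,0]

```text
clock: 29.73
position: [0.5917, -0.351, 0.1633]
ee_rot: [0.006, 0.621, 0.784, 0.0]
contact_force: [0.3, -0.2, -0.1]
width: 0.0266
gripper_force: 35.3
```

```bash
python3 - <<'E'
from h import *
print(get_state()["position"],go([.5729,-.0743,.16],3.1))
E
```

```text
[ 0.59165644 -0.35104513  0.1632881 ] (array([273.7,  44.8,   1.1]), np.float64(100.1), np.float64(103.2))
```

Emit:
apply_moves:
  deltas: [0,273,46,0,100,0,273,46,0,100,0,273,46,0,100,0,273,46,0,100,0,273,46,0,100,0,273,46,0,100,0,273,46,0,100,0,273,46,0,100,0,273,46,0,100,0,273,46,0,100,0,273,46,0,100,0,273,46,0,100]

```text
clock: 30.73
position: [0.5705, -0.0723, 0.1553]
ee_rot: [-0.0, 0.988, 0.151, -0.001]
contact_force: [0.5, 0.0, -1.1]
width: 0.0268
gripper_force: 35.3
```

```bash
python3 - <<'E'
from h import *
s=get_state();print(s["position"],s["width"],go([.5729,-.0743,.08],3.1))
E
```

```text
[ 0.5704704  -0.07228188  0.15532052] 0.026836535617403078 (array([ 1.8,  2.7, 75.3]), np.float64(14.3), np.float64(17.4))
```

Emit:
apply_moves:
  deltas: [0,1,2.5,20,14.3,0,1,2.5,50,14.3,0,1,2.5,68,14.3,0,1,2.5,68,14.3,0,1,2.5,68,14.3]

```text
clock: 31.15
position: [0.5717, -0.0745, 0.0869]
ee_rot: [-0.001, 1.0, 0.03, -0.002]
contact_force: [-0.3, -0.4, -0.2]
width: 0.0266
gripper_force: 35.3
```

```bash
python3 - <<'E'
from h import *
s=get_state();print(s["position"],s["width"],go([.5729,-.0743,.046],3.1))
E
```

```text
[ 0.57173746 -0.07450232  0.0868942 ] 0.026608118162973864 (array([ 1.3, -0.1, 40.9]), np.float64(0.4), np.float64(3.5))
```

Emit:
apply_moves:
  deltas: [0,0.5,0,22,0.4,0,0.5,0,36,0.4,0,0.5,0,42,0.4,0,0.5,0,42,0.4,38,0.5,0,42,0.4,38,0.5,0,42,0.4,38,0.5,0,42,0.4,38,0.5,0,20,0.4,38,0.5,0,-20,0.4,38,0.5,0,-60,0.4,38,-40,0,-90,0.4,38,-80,0,-90,0.4]

```text
clock: 32.15
position: [0.5044, -0.0807, 0.183]
ee_rot: [0.002, 1.0, 0.027, 0.007]
contact_force: [-0.2, 0.1, 0.9]
width: 0.038
gripper_force: 0.0
```

Emit:
apply_moves:
  deltas: [38,-170,0,0,0,38,-170,0,0,0,38,-170,0,0,0,38,-170,0,0,0,38,-170,0,0,0,38,-170,0,0,0]

```text
clock: 32.65
position: [0.3269, -0.088, 0.1779]
ee_rot: [0.0, 1.0, 0.026, 0.0]
contact_force: [1.6, -0.1, 0.2]
width: 0.038
gripper_force: 0.0
```

```bash
python3 - <<'E'
from find import *
print(get_state()["position"])
t,c=get_image("top"),get_image("scene")
u=np.array([-np.sin(.0537),np.cos(.0537)])
for k in range(5):
  g=np.array([.566,.0455])+(k-2)*.06*u
  for im in(t,):
    try:r=fitmailer((im,),*g,.054,cap=.021,z=.02);print(k,g,np.array(r[:2])-g,np.degrees(r[2]),r[3])
    except Exception as e:print(k,e)
f=np.vstack([cv2.resize(i["frame"][y:y+60,x:x+160,::-1],None,fx=5,fy=5,interpolation=cv2.INTER_CUBIC) for i,x,y in((t,175,170),(c,205,135))])
cv2.imwrite("pics/o2.png",f)
E
```

```text
[ 0.3269 -0.088   0.1779]
0 [ 0.5724 -0.0743] [ 0.0072 -0.001 ] 4.130105719222832 23.21875
1 [ 0.5692 -0.0144] [ 0.0073 -0.0007] 2.070334147519366 21.875
2 [0.566  0.0455] [ 0.0008 -0.0005] 4.098036589870568 16.46875
3 [0.5628 0.1054] [0.0003 0.0005] 6.044913612740132 10.09375
4 [0.5596 0.1653] [ 0.0003 -0.0004] 5.132639476725075 18.78125
```

View pics/o2.png

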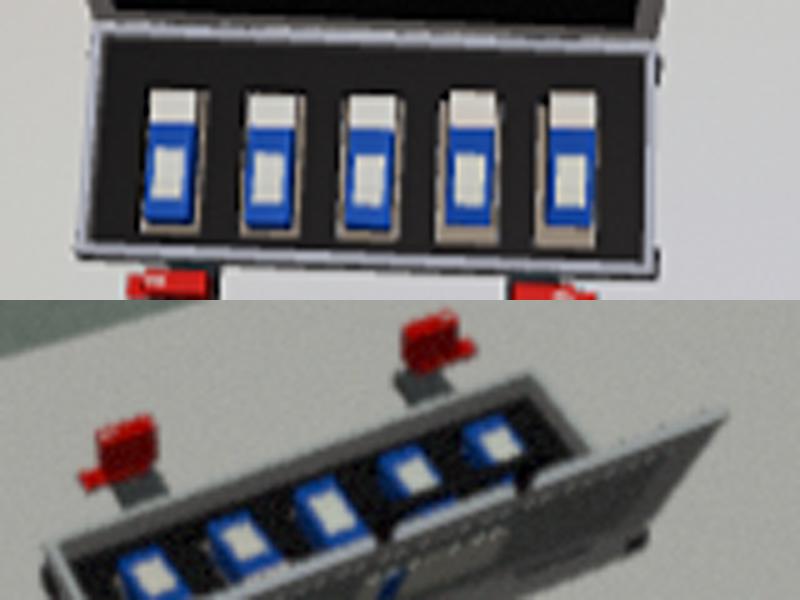

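Pockets 2 to 4 look well seated. The mailers in pockets 1 and 0 (top-crop columns 470 and 570) sit about 6 mm too far back and may ride on the foam edge, so I'll regrip and shift them forward.

```bash
python3 - <<'E'
from h import *
print(go([.5715,-.015,.15],3.1))
E
```

```text
(array([244.5, -61.2,  29.1]), np.float64(-0.1), np.float64(3.0))
```

Emit:
apply_moves:
  deltas: [40,244.5,-61,20,0,40,244.5,-61,20,0,40,244.5,-61,20,0,40,244.5,-61,20,0,40,244.5,-61,20,0,40,244.5,-61,20,0,40,244.5,-61,29,0,40,244.5,-61,50,0,40,244.5,-61,70,0,40,244.5,-61,70,0,40,244.5,-61,70,0]

```text
clock: 33.67
position: [0.5704, -0.0139, 0.1062]
ee_rot: [-0.0, 1.0, 0.027, -0.001]
contact_force: [0.0, -0.1, -0.2]
width: 0.0402
gripper_force: 0.0
```

```bash
python3 - <<'E'
from h import *
print(get_state()["position"],go([.5715,-.015,.043],3.1))
E
```

```text
[ 0.57038502 -0.01387642  0.1061585 ] (array([ 1.2,  1.2, 63.2]), np.float64(0.0), np.float64(3.1))
```

Emit:
apply_moves:
  deltas: [40,1,1,30,0,40,1,1,55,0,40,1,1,63,0,40,1,1,63,0,0,1,1,63,0,0,1,1,63,0,0,1,1,63,0,0,1,1,63,0,0,1,1,63,0]

```text
clock: 34.42
position: [0.5719, -0.0155, 0.0459]
ee_rot: [0.0, 1.0, 0.027, 0.001]
contact_force: [0.2, 0.1, 2.9]
width: 0.0268
gripper_force: 38.1
```

Emit:
apply_moves:
  deltas: [0,0,0,-5,0,0,-6,0,-10,0,0,-6,0,-10,0,0,-6,0,-3,0,0,-6,0,0,0,0,-6,0,0,0]

```text
clock: 34.92
position: [0.5655, -0.0157, 0.0447]
ee_rot: [-0.0, 1.0, 0.027, 0.001]
contact_force: [0.0, 0.8, 5.1]
width: 0.0269
gripper_force: 38.6
```

Emit:
apply_moves:
  deltas: [40,-6,0,0,0,40,-6,0,0,0,40,-6,0,0,0,40,-6,0,0,0]

```text
clock: 35.25
position: [0.5586, -0.016, 0.0442]
ee_rot: [-0.0, 1.0, 0.027, -0.0]
contact_force: [0.0, 0.5, -0.6]
width: 0.0399
gripper_force: 0.0
```

Emit:
apply_moves:
  deltas: [40,6,0,-40,0,40,12,30,-60,0,40,12,60,-60,0,40,12,60,-60,0,40,12,60,-60,0]

```text
clock: 35.67
position: [0.5743, -0.0764, 0.1047]
ee_rot: [-0.0, 1.0, 0.026, 0.0]
contact_force: [-1.2, 0.2, -0.1]
width: 0.0399
gripper_force: 0.0
```

```bash
python3 - <<'E'
from h import *
print(get_state()["position"],go([.5745,-.075,.043],3.1))
E
```

```text
[ 0.57431442 -0.07643441  0.10467342] (array([ 0.2, -1.4, 61.7]), np.float64(-0.2), np.float64(2.9))
```

Emit:
apply_moves:
  deltas: [40,0,-1.4,30,0,40,0,-1.4,55,0,40,0,-1.4,61,0,40,0,-1.4,61,0,0,0,-1.4,61,0,0,0,-1.4,61,0,0,0,-1.4,61,0,0,0,-1.4,61,0,0,0,-1.4,61,0]

```text
clock: 36.42
position: [0.5746, -0.074, 0.0445]
ee_rot: [0.0, 1.0, 0.027, 0.001]
contact_force: [-0.0, -0.2, -0.8]
width: 0.027
gripper_force: 38.4
```

Emit:
apply_moves:
  deltas: [0,0,0,-5,0,0,-6,0,-10,0,0,-6,0,-10,0,0,-6,0,-3,0,0,-6,0,0,0,0,-6,0,0,0,40,-6,0,0,0,40,-6,0,0,0,40,-6,0,0,0,40,-6,0,-30,0,40,-6,0,-70,0,40,-46,0,-110,0]

```text
clock: 37.42
position: [0.5444, -0.0766, 0.1451]
ee_rot: [0.001, 1.0, 0.027, 0.004]
contact_force: [1.1, -0.3, 1.1]
width: 0.0398
gripper_force: 0.0
```

Emit:
apply_moves:
  deltas: [40,-160,0,0,0,40,-160,0,0,0,40,-160,0,0,0,40,-160,0,0,0,40,-160,0,0,0,40,-160,0,0,0]

```text
clock: 37.92
position: [0.377, -0.084, 0.1431]
ee_rot: [-0.0, 1.0, 0.026, -0.0]
contact_force: [1.4, -1.0, 0.1]
width: 0.0396
gripper_force: 0.0
```

```bash
python3 - <<'E'
from find import *
print(get_state()["position"])
t,c=get_image("top"),get_image("scene")
u=np.array([-np.sin(.0537),np.cos(.0537)])
for k in range(5):
  g=np.array([.566,.0455])+(k-2)*.06*u
  for im in(t,):
    r=fitmailer((im,),*g,.054,cap=.021,z=.02);print(k,g,np.array(r[:2])-g,np.degrees(r[2]),r[3])
f=np.vstack([cv2.resize(i["frame"][y:y+60,x:x+160,::-1],None,fx=5,fy=5,interpolation=cv2.INTER_CUBIC) for i,x,y in((t,175,170),(c,205,145))])
cv2.imwrite("pics/o3.png",f)
E
```

```text
[ 0.377  -0.084   0.1431]
0 [ 0.5724 -0.0743] [0.0061 0.001 ] 4.289825261877068 25.96875
1 [ 0.5692 -0.0144] [ 0.0006 -0.0015] 2.2234719764767825 18.5625
2 [0.566  0.0455] [ 0.0008 -0.0005] 4.098036589870568 16.46875
3 [0.5628 0.1054] [0.0003 0.0005] 6.044913612740132 10.09375
4 [0.5596 0.1653] [ 0.0003 -0.0004] 5.132639476725075 18.78125
```

View pics/o3.png

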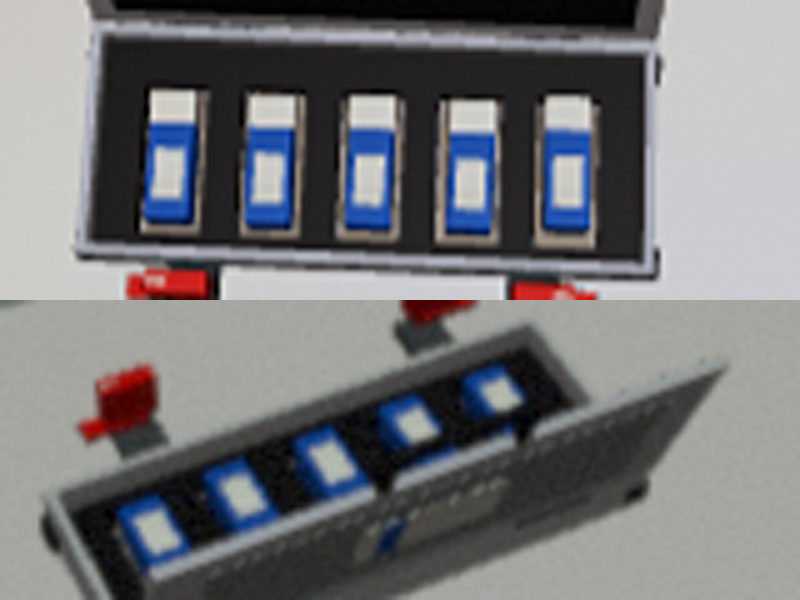

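Pocket 1 is now good. Pocket 0's mailer (crop column 567, cap at row 94 against the pocket edge at 104) is still about 4–5 mm back, so I shift it once more.

```bash
python3 - <<'E'
from h import *
print(go([.573,-.0742,.105],3.1))
E
```

```text
(array([193.1,  -0.3,  39. ]), np.float64(-0.1), np.float64(3.0))
```

Emit:
apply_moves:
  deltas: [40,193,0,0,0,40,193,0,0,0,40,193,0,0,0,40,193,0,0,0,40,193,0,0,0,40,193,0,39,0,40,193,0,39,0,40,193,0,39,0]

```text
clock: 38.68
position: [0.571, -0.0732, 0.1015]
ee_rot: [-0.001, 1.0, 0.027, -0.003]
contact_force: [-0.5, 0.2, 0.0]
width: 0.04
gripper_force: 0.0
```

```bash
python3 - <<'E'
from h import *
print(get_state()["position"],go([.573,-.0742,.043],3.1))
E
```

```text
[ 0.57096931 -0.07319268  0.10148343] (array([ 2.3,  1.2, 58.5]), np.float64(0.0), np.float64(3.1))
```

Emit:
apply_moves:
  deltas: [40,2,1,30,0,40,2,1,52,0,40,2,1,58,0,40,2,1,58,0,0,2,1,58,0,0,2,1,58,0,0,2,1,58,0,0,2,1,58,0,0,2,1,58,0]

```text
clock: 39.43
position: [0.5745, -0.0752, 0.0477]
ee_rot: [0.0, 1.0, 0.027, 0.001]
contact_force: [-1.0, 0.4, 6.9]
width: 0.0264
gripper_force: 35.2
```

Emit:
apply_moves:
  deltas: [0,0,0,-5,0,0,-5,0,-8,0,0,-5,0,-8,0,0,-5,0,-3,0,0,-5,0,0,0,0,-5,0,0,0,40,-5,0,0,0,40,-5,0,0,0,40,-5,0,0,0,40,-5,0,-30,0,40,-5,0,-70,0,40,-45,0,-110,0]

```text
clock: 40.43
position: [0.5449, -0.0776, 0.1472]
ee_rot: [0.001, 1.0, 0.027, 0.004]
contact_force: [1.9, -0.5, 2.2]
width: 0.04
gripper_force: 0.0
```

Emit:
apply_moves:
  deltas: [40,-160,0,0,0,40,-160,0,0,0,40,-160,0,0,0,40,-160,0,0,0,40,-160,0,0,0,40,-160,0,0,0]

```text
clock: 40.93
position: [0.3776, -0.0849, 0.1453]
ee_rot: [-0.0, 1.0, 0.026, -0.0]
contact_force: [1.3, -1.0, -0.3]
width: 0.0402
gripper_force: 0.0
```

```bash
python3 - <<'E'
from find import *
print(get_state()["position"])
t,c=get_image("top"),get_image("scene")
u=np.array([-np.sin(.0537),np.cos(.0537)])
for k in range(5):
  g=np.array([.566,.0455])+(k-2)*.06*u
  for im in(t,):
    r=fitmailer((im,),*g,.054,cap=.021,z=.02);print(k,g,np.array(r[:2])-g,np.degrees(r[2]),r[3])
f=np.vstack([cv2.resize(i["frame"][y:y+60,x:x+160,::-1],None,fx=5,fy=5,interpolation=cv2.INTER_CUBIC) for i,x,y in((t,175,170),(c,205,145))])
cv2.imwrite("pics/o4.png",f)
print(go([.703,.0535,.275],93.1))
E
```

```text
[ 0.3776 -0.0849  0.1453]
0 [ 0.5724 -0.0743] [ 0.0004 -0.0015] 4.214627794862445 15.703125
1 [ 0.5692 -0.0144] [ 0.0006 -0.0015] 2.2234719764767825 18.5625
2 [0.566  0.0455] [ 0.0008 -0.0005] 4.098036589870568 16.46875
3 [0.5628 0.1054] [0.0003 0.0005] 6.044913612740132 10.09375
4 [0.5596 0.1653] [ 0.0003 -0.0004] 5.132639476725075 18.78125
(array([ 329.5, -121.8, -128.7]), np.float64(-90.1), np.float64(3.0))
```

View pics/o4.png

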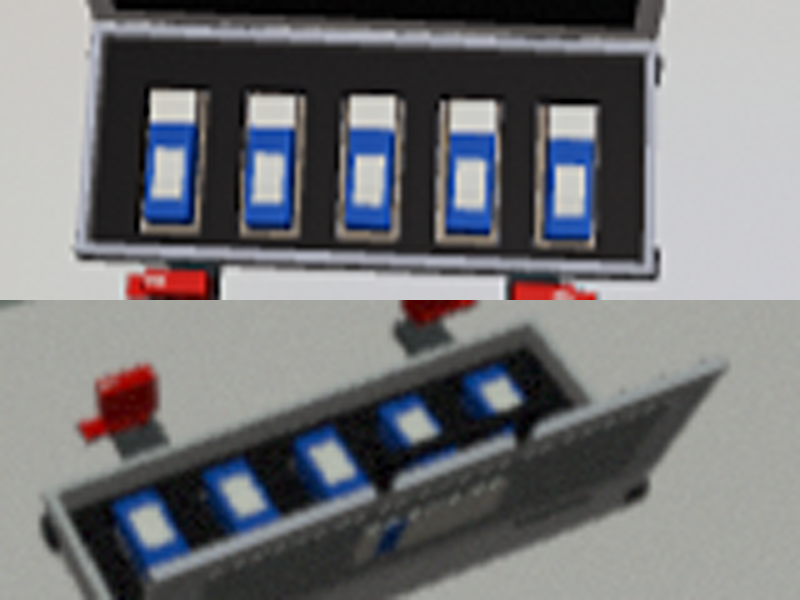

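All five mailers now sit evenly in their pockets. To close the lid I first rise, then go above the bar.

Emit:
apply_moves:
  deltas: [40,30,0,-40,-7,40,60,0,-80,-14,40,90,0,-120,-21,40,120,-20,-145,-28,40,150,-60,-145,-35,40,190,-100,-145,-42,40,230,-122,-145,-49,40,265,-122,-145,-56,40,300,-122,-145,-63,40,329,-122,-145,-70,40,329,-122,-145,-77,40,329,-122,-145,-84]

```text
clock: 42.03
position: [0.7069, 0.0557, 0.287]
ee_rot: [-0.0, 0.722, 0.692, 0.0]
contact_force: [-0.5, 0.4, 0.3]
width: 0.0404
gripper_force: 0.0
```

```bash
python3 - <<'E'
from h import *
print(get_state()["position"],go([.7034,.0537,.26],93.1))
E
```

```text
[0.7068998  0.05567544 0.2869987 ] (array([-2.1, -3.4, 27. ]), np.float64(-5.6), np.float64(87.5))
```

Emit:
apply_moves:
  deltas: [40,-2,-3,20,-5.6,40,-2,-3,20,-5.6,40,-2,-3,20,-5.6]

```text
clock: 42.28
position: [0.6988, 0.0528, 0.2683]
ee_rot: [-0.001, 0.691, 0.723, -0.001]
contact_force: [0.4, 0.4, -0.4]
width: 0.0401
gripper_force: 0.0
```

```bash
python3 - <<'E'
from h import *
print(get_state()["position"],go([.7034,.0537,.214],93.1))
import numpy as np
f=lambda t:np.array([176*(1-np.cos(t))+4*np.sin(t),-(176*np.sin(t)-4*(1-np.cos(t)))])
g=lambda T:print(", ".join("0, 0, %.0f, %.0f, 0"%tuple(f(t)-f(T[0])) for t in T[1:]))
g(np.linspace(1.9,1.0,12));g(np.linspace(1.0,0,13))
E
```

```text
[0.69883341 0.05282949 0.26834361] (array([ 0.6,  4.8, 54.3]), np.float64(-0.5), np.float64(92.6))
0, 0, -14, -4, 0, 0, 0, -28, -8, 0, 0, 0, -42, -10, 0, 0, 0, -56, -11, 0, 0, 0, -71, -11, 0, 0, 0, -85, -9, 0, 0, 0, -99, -7, 0, 0, 0, -113, -3, 0, 0, 0, -127, 2, 0, 0, 0, -140, 8, 0, 0, 0, -152, 15, 0
0, 0, -12, 8, 0, 0, 0, -24, 17, 0, 0, 0, -34, 27, 0, 0, 0, -44, 38, 0, 0, 0, -53, 50, 0, 0, 0, -61, 62, 0, 0, 0, -68, 75, 0, 0, 0, -73, 89, 0, 0, 0, -78, 103, 0, 0, 0, -81, 117, 0, 0, 0, -83, 132, 0, 0, 0, -84, 146, 0
```

Emit:
apply_moves:
  deltas: [40,0,4,25,-0.5,40,0,4,45,-0.5,40,0,4,54,-0.5,40,0,4,54,-0.5,0,0,4,54,-0.5,0,0,4,54,-0.5,0,0,4,54,-0.5,0,0,4,54,-0.5,0,0,4,54,-0.5,0,0,4,54,-0.5]
  squeeze: 30

```text
clock: 43.12
position: [0.7032, 0.0524, 0.2186]
ee_rot: [0.001, 0.687, 0.726, 0.001]
contact_force: [-0.3, 0.5, 5.5]
width: 0.0083
gripper_force: 30.0
```

Emit:
apply_moves:
  deltas: [0,0,-14,-4,0,0,0,-28,-8,0,0,0,-42,-10,0,0,0,-56,-11,0,0,0,-71,-11,0,0,0,-85,-9,0,0,0,-99,-7,0,0,0,-113,-3,0,0,0,-127,2,0,0,0,-140,8,0,0,0,-152,15,0]

```text
clock: 44.03
position: [0.5517, 0.0442, 0.2027]
ee_rot: [0.002, 0.687, 0.726, 0.002]
contact_force: [2.5, 0.7, 0.9]
width: 0.0087
gripper_force: 31.3
```

Emit:
apply_moves:
  deltas: [0,0,-12,8,0,0,0,-24,17,0,0,0,-34,27,0,0,0,-44,38,0,0,0,-53,50,0,0,0,-61,62,0,0,0,-68,75,0,0,0,-73,89,0,0,0,-78,103,0,0,0,-81,117,0,0,0,-83,132,0,0,0,-84,146,0]

```text
clock: 45.03
position: [0.467, 0.0396, 0.0555]
ee_rot: [0.001, 0.687, 0.726, 0.001]
contact_force: [0.8, 1.7, 0.9]
width: 0.0084
gripper_force: 33.1
```

Emit:
apply_moves:
  deltas: [0,0,0,3,0,0,0,0,6,0,0,0,0,6,0,0,0,0,6,0]

```text
clock: 45.37
position: [0.467, 0.0395, 0.0521]
ee_rot: [0.0, 0.687, 0.726, 0.0]
contact_force: [-4.2, 1.3, 20.8]
width: 0.0083
gripper_force: 35.7
```

Emit:
apply_moves:
  deltas: [30,0,0,-1,0,30,0,0,-1,0,30,0,0,-1,0,30,0,0,-40,0,50,0,0,-80,0,50,0,0,-112,0,50,0,0,-112,0]

```text
clock: 45.95
position: [0.4711, 0.0392, 0.1673]
ee_rot: [0.005, 0.687, 0.726, 0.004]
contact_force: [1.6, -0.8, 0.3]
width: 0.0498
gripper_force: 0.0
```

```bash
python3 - <<'E'
from h import *
print(get_state()["position"],go([.4778,.1425,.163],92.5))
c=get_image("scene")
print([(r["point"],at_z(c,r["point"],.0465),r["score"]) for r in place_of("lid_bar",c)[:2]])
E
```

```text
[0.47105163 0.03920455 0.16730787] (array([102.8,  12.4,   4.3]), np.float64(0.7), np.float64(93.2))
[([260.8, 152.6], array([0.45697219, 0.0514851 , 0.0465    ]), 0.94)]
```

Emit:
apply_moves:
  deltas: [50,103,14,0,0.7,50,103,14,0,0.7,50,103,14,0,0.7,50,103,14,0,0.7,50,103,14,0,0.7,50,103,14,0,0.7]

```text
clock: 46.55
position: [0.4739, 0.1424, 0.1601]
ee_rot: [-0.001, 0.692, 0.722, -0.002]
contact_force: [-0.5, -0.3, -0.4]
width: 0.0504
gripper_force: 0.0
```

```bash
python3 - <<'E'
from h import *
print(get_state()["position"],go([.4778,.1425,.083],92.5))
E
```

```text
[0.47392993 0.14237639 0.16005283] (array([ 0. ,  4.1, 77. ]), np.float64(-0.0), np.float64(92.5))
```

Emit:
apply_moves:
  deltas: [50,0,3.5,40,0,50,0,3.5,70,0,50,0,3.5,77,0,50,0,3.5,77,0,0,0,3.5,77,0,0,0,3.5,77,0,0,0,3.5,77,0,0,0,3.5,77,0,0,0,3.5,77,0,0,0,3.5,77,0]
  squeeze: 25

```text
clock: 47.38
position: [0.4775, 0.143, 0.0861]
ee_rot: [-0.0, 0.692, 0.722, -0.0]
contact_force: [-4.0, -0.8, 6.4]
width: 0.0135
gripper_force: 28.2
```

Emit:
apply_moves:
  deltas: [0,0,0,0,7,0,0,0,0,14,0,0,0,0,21,0,0,0,0,28,0,0,0,0,35,0,0,0,0,42,0,0,0,0,49,0,0,0,0,56,0,0,0,0,63,0,0,0,0,70,0,0,0,0,77,0,0,0,0,84]

```text
clock: 48.38
position: [0.4796, 0.1414, 0.0862]
ee_rot: [0.002, 0.997, 0.072, 0.001]
contact_force: [0.5, -7.3, 1.7]
width: 0.0133
gripper_force: 27.7
```

Emit:
apply_moves:
  deltas: [0,0,0,0,7,0,0,0,0,8,0,0,0,0,8]

```text
clock: 48.63
position: [0.4798, 0.1412, 0.0862]
ee_rot: [0.002, 1.0, 0.006, 0.002]
contact_force: [0.3, -6.0, 2.5]
width: 0.0137
gripper_force: 39.2
```

Emit:
apply_moves:
  deltas: [50,0,0,0,-1,50,0,0,0,-2,50,0,0,0,-2,50,0,0,-40,-2,50,0,0,-80,-2,50,0,0,-80,-2]

```text
clock: 49.13
position: [0.4834, 0.1443, 0.1716]
ee_rot: [-0.001, 1.0, 0.022, 0.007]
contact_force: [1.2, -0.1, 0.5]
width: 0.0499
gripper_force: 0.0
```

```bash
python3 - <<'E'
from h import *
print(get_state()["position"],go([.4884,-.0595,.163],92.5))
E
```

```text
[0.48341132 0.14434445 0.17158375] (array([ -3.9, 203.9,   8.1]), np.float64(-90.0), np.float64(2.5))
```

Emit:
apply_moves:
  deltas: [50,0,203,0,-90,50,0,203,0,-90,50,0,203,0,-90,50,0,203,0,-90,50,0,203,0,-90,50,0,203,0,-90,50,0,203,0,-90,50,0,203,0,-90,50,0,203,0,-90,50,0,203,0,-90,50,0,203,0,-90,50,0,203,0,-90]

```text
clock: 50.13
position: [0.4876, -0.0595, 0.1647]
ee_rot: [0.0, 0.742, 0.67, 0.001]
contact_force: [-0.4, 0.6, 0.3]
width: 0.05
gripper_force: 0.0
```

```bash
python3 - <<'E'
from h import *
print(get_state()["position"],go([.4884,-.0595,.083],92.5))
E
```

```text
[ 0.48756132 -0.05948051  0.16474637] (array([ 0. ,  0.8, 81.7]), np.float64(-8.4), np.float64(84.1))
```

Emit:
apply_moves:
  deltas: [50,0,1,35,-8.4,50,0,1,65,-8.4,50,0,1,81,-8.4,50,0,1,81,-8.4,0,0,1,81,-8.4,0,0,1,81,-8.4,0,0,1,81,-8.4,0,0,1,81,-8.4,0,0,1,81,-8.4,0,0,1,81,-8.4]

```text
clock: 50.97
position: [0.4884, -0.06, 0.0851]
ee_rot: [0.001, 0.693, 0.721, 0.0]
contact_force: [-2.9, -0.4, 7.4]
width: 0.0136
gripper_force: 27.5
```

Emit:
apply_moves:
  deltas: [0,0,0,0,-7,0,0,0,0,-14,0,0,0,0,-21,0,0,0,0,-28,0,0,0,0,-35,0,0,0,0,-42,0,0,0,0,-49,0,0,0,0,-56,0,0,0,0,-63,0,0,0,0,-70,0,0,0,0,-77,0,0,0,0,-84]

```text
clock: 51.97
position: [0.4894, -0.059, 0.0851]
ee_rot: [0.002, 0.031, 1.0, 0.001]
contact_force: [0.4, 4.2, 5.1]
width: 0.0131
gripper_force: 25.4
```

Emit:
apply_moves:
  deltas: [0,0,0,0,-7,0,0,0,0,-9,0,0,0,0,-9]

```text
clock: 52.22
position: [0.4897, -0.0589, 0.0852]
ee_rot: [0.002, -0.044, 0.999, 0.001]
contact_force: [-0.1, 3.5, 6.6]
width: 0.0135
gripper_force: 34.7
```

Emit:
apply_moves:
  deltas: [50,0,0,0,1,50,0,0,0,2,50,0,0,0,2,50,0,0,-40,2,50,0,0,-80,2,50,40,0,-110,2,50,80,0,-110,2,50,120,0,-110,2,50,160,0,-110,2,50,160,0,-110,2]

```text
clock: 53.05
position: [0.3206, -0.0725, 0.1924]
ee_rot: [-0.004, -0.027, 1.0, 0.001]
contact_force: [0.0, 0.4, 0.2]
width: 0.05
gripper_force: 0.0
```

```bash
python3 - <<'E'
from h import *
t,c=get_image("top"),get_image("scene")
f=np.vstack([cv2.resize(i["frame"][y:y+75,x:x+160,::-1],None,fx=4,fy=4,interpolation=cv2.INTER_CUBIC) for i,x,y in((t,170,165),(c,200,125))])
cv2.imwrite("pics/e1.png",f); s=get_state(); print(s["position"],s["clock"])
for n,q in(("bottle",t),("tip_box",t),("jar",t)): print(n,[r["point"] for r in place_of(n,q)[:1]])
E
```

```text
[ 0.32760757 -0.07419467  0.19371552] 53.15
bottle [[113.9, 189.2]]
tip_box [[430.4, 224.5]]
jar [[271.7, 138.1]]
```

View pics/e1.png

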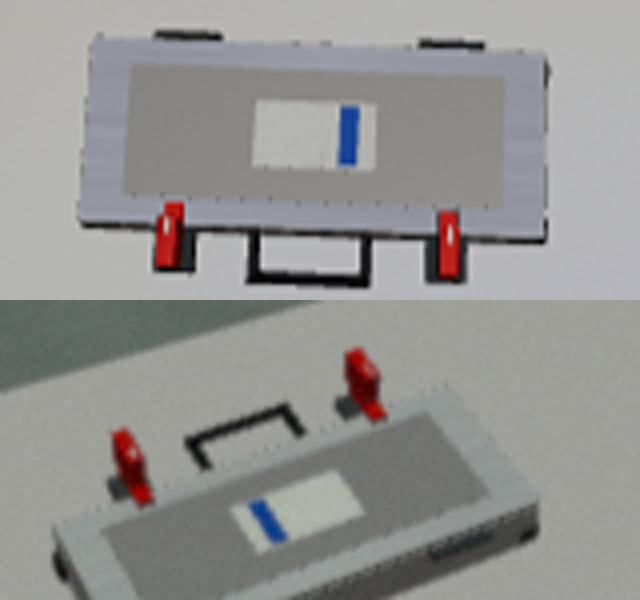

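The lid is flat, and both buttons (crop px (170,238) and (449,245)) point straight back over its edge. The bystanders haven't moved, so I'm handing in.

```bash
python3 -c "
from rig import *
print(sign_off())"
```

```text
the job is handed in; nothing more can be done
None
```

The job is handed in: all four bench mailers lie in their own pockets, the packed one was left in place, and the lid is shut with both turnbuttons straight back over it; bottle, tip box and jar look unmoved in the last images, but no verdict was returned.

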